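# Unload the bracket mould into the bench drawer

## Task

Pull the bench drawer out to its stop, then lift every orange bracket out of the mould and put it in the drawer together with the one lying loose on the bench, each resting on the drawer's floor with none on top of another. Then finish up: press the mould's blue cover down until it snaps and stays shut, and push the drawer with the brackets fully home. Leave everything else on the bench where it is.

Things in the scene. Friction and masses are not known exactly. Their poses are not given: they have to be found in the camera images.
- mould: fixed aluminium mould block, 260 x 130 x 40 mm (its x, y, z); origin under its centre, z up. Four open rectangular cavities sunk 20 mm into its top face, at x = -96, -32, 32, 96 mm, all at y = +12 mm, each 40 (x) by 74 (y) mm: 2 mm clearance round a bracket. Its cover is hinged along its -y side, which lies to the right, away from the drawer unit
- cover (a joint): hinged blue cover of the mould, a flat plate 250 mm (along the hinge) x 122 mm x 6 mm: angle in rad by which it has been swung shut, 0 = fully open, leaning back 10 degrees past upright, 1.75 = lying shut flat on the mould's top face. A sprung over-centre hinge: up to about 1.5 rad the spring swings it back open, with up to 4 N at its free edge; beyond that it snaps down and is held shut
- cover_hinge (a point): middle of the cover's hinge line, 41 mm above the table; point x runs along the hinge (same as the mould's x); point y points from the hinge along the cover to its free edge, point z out of the cover's outer face (up when shut)
- cover_edge (a point): point on the outer face of the cover, in the middle of the white strip, 112 mm from the hinge, 10 mm short of the free edge; axes as cover_hinge
- drawers_drawer0 (a joint): the one drawer of a low grey drawer unit: how far it is pulled out, in m, 0 = fully home, 0.182 = at its stop; slides with about 1 N of friction and stays where left
- drawers_drawer0_handle (a point): middle of the drawer's handle: a dark horizontal round bar 11 mm thick and 120 mm long along the point's y, 62 mm above the table, 35 mm clear of the white drawer front (front panel 73 mm high, top about 88 mm above the table). The point's x points from the handle into the unit; the drawer pulls out along -x
- drawer_floor (a point): centre of the drawer's inner floor, 22 mm above the table, moves with the drawer; axes as the handle's. Inside the drawer is 215 mm (x, -107 to +107) by 298 mm (y, +-149) with walls 56 mm high. With the drawer at its stop x from -107 to +68 mm is uncovered, beyond that the unit (100 mm high, 340 mm wide) covers it, with 66 mm of room over the floor
- bracket_a: orange moulded bracket: a slab 36 x 70 x 20 mm (x, y, z) with an upright web 14 x 40 x 28 mm (x, y, z) standing on its middle, 48 mm high in all, 0.12 kg; origin at the centre of the slab's underside, z up along the web. If present, sits in a mould cavity with its slab's top level with the mould's face, origin 20 mm above the table, its x along the mould's x
- bracket_b: orange moulded bracket: a slab 36 x 70 x 20 mm (x, y, z) with an upright web 14 x 40 x 28 mm (x, y, z) standing on its middle, 48 mm high in all, 0.12 kg; origin at the centre of the slab's underside, z up along the web. If present, sits in a mould cavity with its slab's top level with the mould's face, origin 20 mm above the table, its x along the mould's x
- bracket_c: orange moulded bracket: a slab 36 x 70 x 20 mm (x, y, z) with an upright web 14 x 40 x 28 mm (x, y, z) standing on its middle, 48 mm high in all, 0.12 kg; origin at the centre of the slab's underside, z up along the web. If present, sits in a mould cavity with its slab's top level with the mould's face, origin 20 mm above the table, its x along the mould's x
- bracket_d: orange moulded bracket: a slab 36 x 70 x 20 mm (x, y, z) with an upright web 14 x 40 x 28 mm (x, y, z) standing on its middle, 48 mm high in all, 0.12 kg; origin at the centre of the slab's underside, z up along the web. If present, sits in a mould cavity with its slab's top level with the mould's face, origin 20 mm above the table, its x along the mould's x
- bracket_e: orange moulded bracket: a slab 36 x 70 x 20 mm (x, y, z) with an upright web 14 x 40 x 28 mm (x, y, z) standing on its middle, 48 mm high in all, 0.12 kg; origin at the centre of the slab's underside, z up along the web. Found lying loose on the bench, base down
- circuit_board: green circuit board 120 x 60 mm, 14 mm high with its parts, lying; bystander, origin under its centre
- tape_roll: green roll of tape 90 mm across, 30 mm high; bystander, origin under its centre
- screwdriver: red screwdriver, lying; bystander, origin under its centre
- mug: white mug 80 mm across, 90 mm high; bystander, origin under its centre
- flux_bottle: clear bottle with blue cap 48 mm across, 110 mm high; bystander, origin under its centre
Mind the look-alikes: they are no part of the job. Leave any purple or white look-alike of the bracket_c alone.

How it is judged:
By the outcome, as a careful person would: the job done as asked, in the order asked, and still so for the second after the job is handed in, with the robot touching nothing.
Of bracket_a, bracket_b, bracket_c, bracket_d only 2 to 3 are there at a start; the rules pass over those that are not, and their reading is None.
At some moment in a run one of bracket_e may be knocked a few centimetres aside while the robot is not near it.
Once in a run the grip may slacken for a moment while it holds something.
It also fails if it takes over 208 s, if anything falls off the work surface, if the arm or the gripper's body presses on something with over 40 N, if the wrist force passes 120 N, or if a joint passes its speed limit or range.

## Robot

A 7-joint arm with a two-finger parallel gripper is mounted at the origin on the work surface. World frame = base frame: x ahead of the robot, y to its left, z up, the work surface at z = 0. Lengths are in mm, angles in rad, forces in N, time in s.
With the tool pointing down it reaches from about 425 to 925 mm from the base axis. Payload 6.8 kg.
Tool frame: the origin (TCP) lies midway between the tips of the shut fingers; the grasp point (between the pads) lies 19 mm behind it; z points along the fingers, y is the line along which they close (so a half turn about z gives the same grasp; the last joint's range is limited). The gripper opens to 85 mm and grips with 20 to 120 N. Pads are 22 mm wide; open, the fingers measure 114 mm over their backs; the gripper's body (76 mm by 85 mm) begins 54 mm behind the grasp point. The pads swing forward as they close: fully open they stand 13 mm farther back than shut.
Start: joints at [1.119, 0.477, 0.022, 1.555, -0.011, 1.109, -0.083], TCP at [227.53, -635.513, 231.308] pointing down, gripper open.
Joint ranges: [-2.96, 2.96], [-0.34, 2.1], [-1.41, 1.46], [0.24, 2.44], [-1.37, 4.51], [0.17, 1.92], [-2.96, 2.96]. Speed limits (rad/s): [2.39, 2.39, 3.14, 3.14, 3.14, 3.14, 3.14].

## Interface

Orientations are given as a 3x3 rotation matrix whose columns are the frame's x, y, z axes.
In Python, from station import r gives the robot as it stands. The module is installed in compiled form; this text tells all that it offers.
- The arm moves only by the tool arm_command, never from a script. Its argument "targets" is a list of rows, each an object of numbers: "rx", "ry", "rz": the turn, a rotation vector about the world's x, y, z in units of 5 degrees (1.0 is 5 degrees); "x", "y", "z": the shift along the world's x, y, z in units of 0.03 m (1.0 is 0.03 m); "fingers": the opening, from -1 (shut) to 1 (fully open). In form: [{"rx": .., "ry": .., "rz": .., "x": .., "y": .., "z": .., "fingers": ..}, ...]. A call has 1 to 10 rows; each row shifts and turns the commanded pose from where the row before left it; what a row does not reach is not made up. A row lasts 1/8 s, in which the tool goes at most 62.5 mm and 10.7 degrees, less where a joint would pass 70% of its speed; a pose out of reach is approached as far as the arm can. A call with a number of a shift or a turn outside -1 to 1 is refused whole. A call with a gripper value outside its range is refused whole. The fingers move at their own pace and stop on an object; "force" is the grip in N (left out, the last holds). Time passes only in rows, so rows that do not move let the fingers close. It gives the time, the measured TCP pose, the force, the opening and the grip force at its end, in the units of the state.
- r.state(): the state, without advancing time (a new reading comes with each control period).
- r.read_camera(name): name is "scene" or "top" or "wrist"; returns a dict with "img" (480x640x3 uint8, blue, green, red), "fx", "fy", "cx", "cy" (pixels), "distortion" ([k1, k2, p1, p2, k3] as OpenCV has them; the pictures are not rectified), "R" (3x3) and "t" (3): a world point X has camera coordinates R X + t. Camera axes: x right, y down, z forward; pixel columns grow to the right and rows downward; lengths in mm; the calibration is good to about 2 mm. A picture is of the moment at which its call begins. There is no depth.
- r.job_done(): hands the job in; it is judged then, once.
The state is a dict: "time_s": time; "joint_pos": joint angles; "joint_vel": joint speeds; "joint_torque": joint torques, N m; "tcp_pos": TCP position; "eef_rot": TCP orientation; "ft_force": force on the tool from outside, world axes, zero at the start; "wrist_torque": the same for the moment, N m; "grip_width": finger opening in mm; "finger_force": force on a finger pad.
Only numpy, scipy, OpenCV 4.12 (cv2) and the standard library are available. Lean on these libraries where they do the work, as an engineer would, in place of code of your own. Each camera call takes 0.05 s, during which the arm holds its last target. There are 200 camera calls.

## Working session

There is one attempt and no reset: what is moved stays moved. The work goes in short steps, Python scripts to look and compute and a tool call to move; the robot and the scene stay as the last step left them, time stands still between calls to the robot, and variables do not carry over. Pictures are saved under pics/ and viewed, at most 15 in all, crops included, and the job is handed in when it is done.

Besides the shell and the picture viewer there is one more tool, called by a JSON object that holds its "fn" and its "kwargs". arm_command: Moves the arm, as the interface text tells. Its arguments: {"type":"object","properties":{"targets":{"type":"array"},"force":{"type":"number"}},"required":["targets"]}

```bash
mkdir -p pics
cat > h.py <<'E'
import numpy as np, cv2
from station import r
def snap(n,f):
    c=r.read_camera(n); cv2.imwrite('pics/'+f+'.png',c['img']); np.save('pics/'+f+'.npy',c,allow_pickle=True); return c
def ld(f): return np.load('pics/'+f+'.npy',allow_pickle=True).item()
def px(c,u,v,z):
    K=np.array([[c['fx'],0,c['cx']],[0,c['fy'],c['cy']],[0,0,1.]])
    p=cv2.undistortPoints(np.array([[[u,v]]],float),K,np.array(c['distortion'],float))[0,0]
    R=np.array(c['R']);t=np.array(c['t']); o=-R.T@t; d=R.T@np.array([p[0],p[1],1]); return o+d*(z-o[2])/d[2]
def proj(c,X):
    K=np.array([[c['fx'],0,c['cx']],[0,c['fy'],c['cy']],[0,0,1.]])
    return cv2.projectPoints(np.array(X,float).reshape(-1,1,3),cv2.Rodrigues(np.array(c['R']))[0],np.array(c['t'],float),K,np.array(c['distortion'],float))[0][:,0]
E
python3 - <<'E'
from h import *
for n in('top','scene'): 
    c=snap(n,n+'0'); print(n,np.array(c['R']).round(2).tolist(),np.array(c['t']),c['fx'])
s=r.state(); print(np.round(s['eef_rot'],3),s['grip_width'])
E
```

```text
top [[0.02, -1.0, -0.01], [-0.99, -0.02, -0.14], [0.13, 0.01, -0.99]] [ -22.35360247  546.99343943 1196.13911637] 529.4726770941427
scene [[0.42, 0.91, -0.0], [0.75, -0.35, -0.55], [-0.5, 0.23, -0.83]] [-181.91542802 -329.5837355  1520.40303249] 509.7480797732987
[[ 0.941  0.337 -0.001]
 [ 0.337 -0.941  0.002]
 [-0.    -0.002 -1.   ]] 85.28591425262364
```

View pics/top0.png

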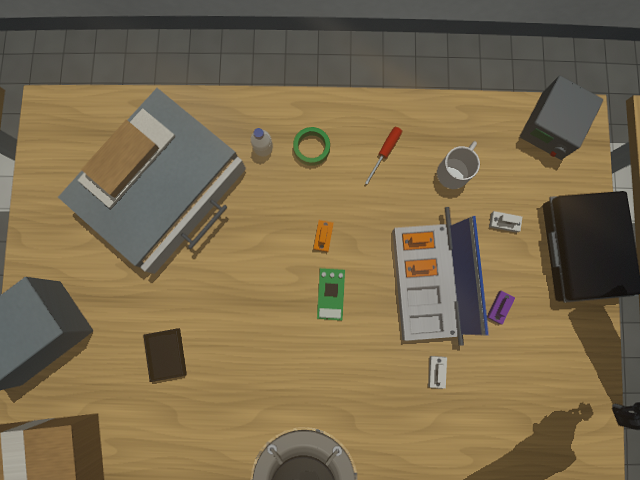

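View pics/scene0.png

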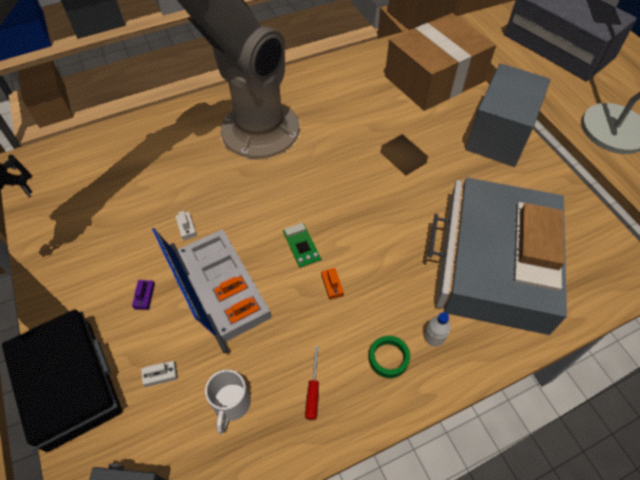

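Run:
```python
from h import *
i=ld('top0')['img']
a=cv2.resize(i[195:355,300:500],None,fx=4,fy=4)[:600]
cv2.imwrite('pics/c1.png',cv2.resize(i[200:350,300:500],None,fx=4,fy=4,interpolation=cv2.INTER_CUBIC))
cv2.imwrite('pics/c2.png',cv2.resize(i[80:280,50:250],None,fx=3,fy=3,interpolation=cv2.INTER_CUBIC))
```

```text
(no output)
```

View pics/c1.png

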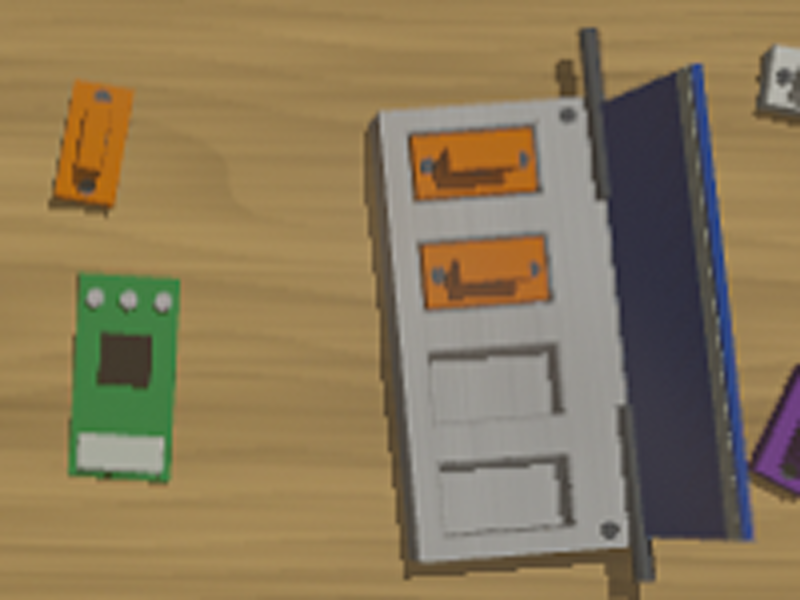

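View pics/c2.png

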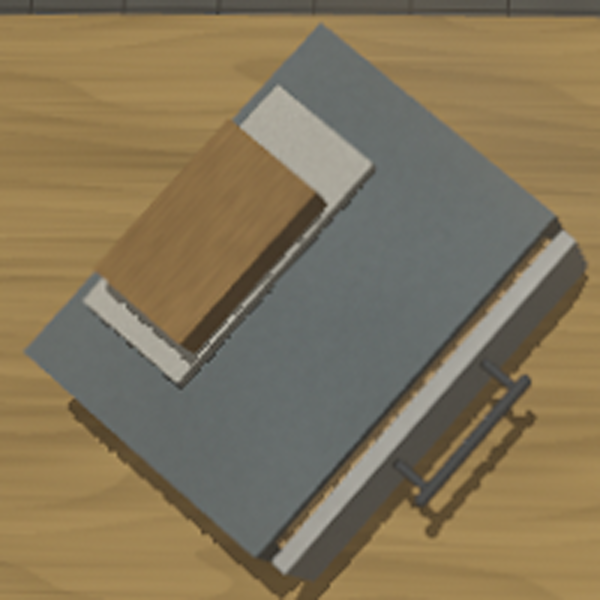

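Run:
```python
from h import *
c=ld('top0'); np.set_printoptions(precision=1,suppress=True)
def q(x,y,f,u0,v0,z): return px(c,u0+(x+.5)/f-.5,v0+(y+.5)/f-.5,z)[:2]
def rep(n,pts,f,u0,v0,z):
    P=np.array([q(*p,f,u0,v0,z) for p in pts]);print(n,P.tolist() if 0 else P.round(1).tolist(),'mean',P.mean(0)); return P
rep('mould',[(380,112),(418,563),(630,547),(600,97)],4,300,200,40)
rep('cavs',[(428,351),(555,343),(562,412),(435,424)],4,300,200,40)
rep('cav4',[(438,462),(567,455),(574,524),(445,536)],4,300,200,40)
P=rep('b1',[(409,135),(535,124),(541,190),(416,201)],4,300,200,40);e=P[0]-P[1]+P[3]-P[2];print(np.degrees(np.arctan2(e[1],e[0])))
P=rep('b2',[(419,242),(546,234),(551,298),(426,309)],4,300,200,40);e=P[0]-P[1]+P[3]-P[2];print(np.degrees(np.arctan2(e[1],e[0])))
P=rep('loose',[(75,82),(133,90),(113,205),(55,195)],4,300,200,20);e=P[0]-P[3]+P[1]-P[2];print(np.degrees(np.arctan2(e[1],e[0])))
P=rep('handle',[(526,381),(420,500)],3,50,80,62);e=P[0]-P[1];print(np.degrees(np.arctan2(e[1],e[0])),np.linalg.norm(e))
P=rep('front',[(577,240),(285,573)],3,50,80,88);e=P[0]-P[1];print(np.degrees(np.arctan2(e[1],e[0])),np.linalg.norm(e))
P=rep('unit front',[(557,217),(262,557)],3,50,80,100);e=P[0]-P[1];print(np.degrees(np.arctan2(e[1],e[0])),np.linalg.norm(e))
rep('coveredge',[(699,66),(750,540)],4,300,200,163)
```

```text
mould [[587.0, -199.4], [327.9, -221.5], [338.8, -342.7], [598.5, -328.5]] mean [ 463.1 -273. ]
cavs [[448.3, -227.2], [454.3, -300.5], [414.8, -304.3], [406.7, -231.2]] mean [ 431.  -265.8]
cav4 [[385.1, -232.9], [390.3, -307.0], [351.3, -310.7], [343.3, -236.9]] mean [ 367.5 -271.9]
b1 [[573.8, -216.3], [581.7, -290.1], [543.0, -293.2], [535.1, -220.3]] mean [ 558.4 -255. ]
96.16953018955356
b2 [[511.2, -222.1], [517.3, -295.9], [480.2, -298.4], [472.5, -226.1]] mean [ 495.3 -260.6]
95.38604211200865
loose [[604.9, -21.1], [600.7, -55.6], [531.7, -45.0], [537.0, -10.7]] mean [568.6 -33.1]
-8.777631507854535
handle [[624.8, 195.1], [530.7, 272.5]] mean [577.7 233.8]
-39.45112287244797 121.77173776970541
front [[729.9, 156.3], [470.6, 365.0]] mean [600.2 260.6]
-38.82696552279627 332.85305521953563
unit front [[744.1, 170.4], [481.1, 379.0]] mean [612.6 274.7]
-38.425022237934535 335.68100195024914
coveredge [[594.3, -350.8], [347.5, -372.9]] mean [ 470.9 -361.8]
```

Top view: the orange parts are in the mould at (418,241) and (421,268), plus the loose one at (323,236). The crop confirms all three are orange. The purple (501,307) and white (507,221), (438,372) look-alikes are not part of the job. The handle is at (207,228). I'll move over the handle now.

{"fn": "arm_command", "kwargs": {"targets": [{"x": 0.8,"y": 1,"rz": 1,"fingers": -0.3},{"x": 0.8,"y": 1,"rz": 1,"fingers": -0.3},{"x": 0.8,"y": 1,"rz": 1,"fingers": -0.3},{"x": 0.8,"y": 1,"rz": 1,"fingers": -0.3},{"x": 0.8,"y": 1,"rz": 1,"fingers": -0.3},{"x": 0.8,"y": 1,"rz": 1,"fingers": -0.3},{"x": 0.8,"y": 1,"rz": 1,"fingers": -0.3},{"x": 0.8,"y": 1,"rz": 1,"fingers": -0.3},{"x": 0.8,"y": 1,"rz": 1,"fingers": -0.3},{"x": 0.8,"y": 1,"rz": 1,"fingers": -0.3}], "force": 60}}

```text
invalid input at $.targets[0]: expected keys rx, ry, rz, x, y, z, fingers
```

{"fn": "arm_command", "kwargs": {"targets": [{"x": 0.4,"y": 1,"rz": 1,"fingers": -0.3},{"x": 0.4,"y": 1,"rz": 1,"fingers": -0.3},{"x": 0.4,"y": 1,"rz": 1,"fingers": -0.3},{"x": 0.4,"y": 1,"rz": 1,"fingers": -0.3},{"x": 0.4,"y": 1,"rz": 1,"fingers": -0.3},{"x": 0.4,"y": 1,"rz": 1,"fingers": -0.3},{"x": 0.4,"y": 1,"rz": 1,"fingers": -0.3},{"x": 0.4,"y": 1,"rz": 1,"fingers": -0.3},{"x": 0.4,"y": 1,"rz": 1,"fingers": -0.3},{"x": 0.4,"y": 1,"rz": 1,"fingers": -0.3}]}}

```text
invalid input at $.targets[0]: expected keys rx, ry, rz, x, y, z, fingers
```

{"fn": "arm_command", "kwargs": {"targets": [{"y": 1,"rz": 1,"fingers": -0.3},{"y": 1,"rz": 1,"fingers": -0.3},{"y": 1,"rz": 1,"fingers": -0.3},{"y": 1,"rz": 1,"fingers": -0.3},{"y": 1,"rz": 0.3,"fingers": -0.3},{"y": 1,"fingers": -0.3},{"y": 1,"fingers": -0.3},{"y": 1,"fingers": -0.3},{"y": 1,"fingers": -0.3},{"fingers": -0.3}]}}

```text
invalid input at $.targets[0]: expected keys rx, ry, rz, x, y, z, fingers
```

All keys are required in every row.

{"fn": "arm_command", "kwargs": {"targets": [{"rx": 0,"ry": 0,"rz": 1,"x": 0.8,"y": 1,"z": 0,"fingers": -0.3},{"rx": 0,"ry": 0,"rz": 1,"x": 0.8,"y": 1,"z": 0,"fingers": -0.3},{"rx": 0,"ry": 0,"rz": 1,"x": 0.8,"y": 1,"z": 0,"fingers": -0.3},{"rx": 0,"ry": 0,"rz": 1,"x": 0.8,"y": 1,"z": 0,"fingers": -0.3},{"rx": 0,"ry": 0,"rz": 1,"x": 0.8,"y": 1,"z": 0,"fingers": -0.3},{"rx": 0,"ry": 0,"rz": 1,"x": 0.8,"y": 1,"z": 0,"fingers": -0.3},{"rx": 0,"ry": 0,"rz": 1,"x": 0.8,"y": 1,"z": 0,"fingers": -0.3},{"rx": 0,"ry": 0,"rz": 1,"x": 0.8,"y": 1,"z": 0,"fingers": -0.3},{"rx": 0,"ry": 0,"rz": 1,"x": 0.8,"y": 1,"z": 0,"fingers": -0.3},{"rx": 0,"ry": 0,"rz": 1,"x": 0.8,"y": 1,"z": 0,"fingers": -0.3}], "force": 60}}

```text
time_s: 1.35
tcp_pos: [468.7, -333.3, 231.4]
eef_rot: [[0.342, 0.94, 0.0], [0.94, -0.342, -0.0], [-0.0, 0.0, -1.0]]
ft_force: [0.8, 0.0, -0.0]
grip_width: 29.9
finger_force: 0.0
```

{"fn": "arm_command", "kwargs": {"targets": [{"rx": 0,"ry": 0,"rz": 1,"x": 0.4,"y": 1,"z": 0,"fingers": -0.3},{"rx": 0,"ry": 0,"rz": 1,"x": 0.4,"y": 1,"z": 0,"fingers": -0.3},{"rx": 0,"ry": 0,"rz": 1,"x": 0.4,"y": 1,"z": 0,"fingers": -0.3},{"rx": 0,"ry": 0,"rz": 1,"x": 0.4,"y": 1,"z": 0,"fingers": -0.3},{"rx": 0,"ry": 0,"rz": 1,"x": 0.4,"y": 1,"z": 0,"fingers": -0.3},{"rx": 0,"ry": 0,"rz": 1,"x": 0.4,"y": 1,"z": 0,"fingers": -0.3},{"rx": 0,"ry": 0,"rz": 1,"x": 0.4,"y": 1,"z": 0,"fingers": -0.3},{"rx": 0,"ry": 0,"rz": 1,"x": 0.4,"y": 1,"z": 0,"fingers": -0.3},{"rx": 0,"ry": 0,"rz": 1,"x": 0.4,"y": 1,"z": 0,"fingers": -0.3},{"rx": 0,"ry": 0,"rz": 1,"x": 0.4,"y": 1,"z": 0,"fingers": -0.3}]}}

```text
time_s: 2.6
tcp_pos: [588.2, -33.5, 231.3]
eef_rot: [[-0.5, 0.866, 0.0], [0.866, 0.5, 0.0], [0.0, 0.0, -1.0]]
ft_force: [1.0, 0.4, -0.4]
grip_width: 30.0
finger_force: 0.0
```

{"fn": "arm_command", "kwargs": {"targets": [{"rx": 0,"ry": 0,"rz": 1,"x": 0,"y": 1,"z": 0,"fingers": -0.3},{"rx": 0,"ry": 0,"rz": 1,"x": 0,"y": 1,"z": 0,"fingers": -0.3},{"rx": 0,"ry": 0,"rz": 1,"x": 0,"y": 1,"z": 0,"fingers": -0.3},{"rx": 0,"ry": 0,"rz": 1,"x": 0,"y": 1,"z": 0,"fingers": -0.3},{"rx": 0,"ry": 0,"rz": 0.3,"x": 0,"y": 1,"z": 0,"fingers": -0.3},{"rx": 0,"ry": 0,"rz": 0,"x": 0,"y": 1,"z": 0,"fingers": -0.3},{"rx": 0,"ry": 0,"rz": 0,"x": 0,"y": 1,"z": 0,"fingers": -0.3},{"rx": 0,"ry": 0,"rz": 0,"x": 0,"y": 1,"z": 0,"fingers": -0.3},{"rx": 0,"ry": 0,"rz": 0,"x": 0,"y": 1,"z": 0,"fingers": -0.3},{"rx": 0,"ry": 0,"rz": 0,"x": 0,"y": 0,"z": 0,"fingers": -0.3}]}}

```text
time_s: 3.85
tcp_pos: [586.2, 238.7, 231.5]
eef_rot: [[-0.784, 0.621, -0.0], [0.621, 0.784, 0.002], [0.001, 0.001, -1.0]]
ft_force: [-0.6, 0.2, -0.2]
grip_width: 29.9
finger_force: 0.0
```

```bash
cat > st.py <<'E'
from h import *
np.set_printoptions(precision=2,suppress=True)
s=r.state(); R=np.array(s['eef_rot']); print('t',s['time_s'],'tcp',np.array(s['tcp_pos']),'yaw_y',round(float(np.degrees(np.arctan2(R[1,1],R[0,1]))),2),'z',R[:,2],'F',np.array(s['ft_force']),'w',s['grip_width'],s['finger_force'],'q',np.array(s['joint_pos']))
E
python3 st.py; python3 -c "
from h import *
snap('wrist','w1')"
```

```text
t 3.85 tcp [586.24 238.73 231.48] yaw_y 51.6 z [-0.  0. -1.] F [-0.62  0.23 -0.22] w 29.86857947403501 0.0 q [ 0.01  0.5  -0.69  1.63  0.34  1.14  0.14]
```

View pics/w1.png

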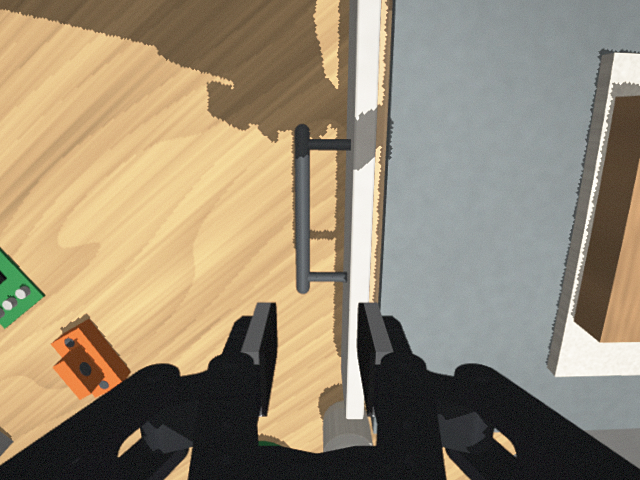

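Run:
```python
from h import *
c=ld('w1')
a=px(c,302,128,62);b=px(c,303,290,62);e=a-b;print(a,b,(a+b)/2,np.degrees(np.arctan2(e[1],e[0])),np.linalg.norm(e))
```

```text
[527.89266183 271.83571366  62.        ] [625.80295158 193.73091641  62.        ] [576.8478067  232.78331503  62.        ] 141.42000669318313 125.24689294349525
```

{"fn": "arm_command", "kwargs": {"targets": [{"rx": 0,"ry": 0,"rz": 0,"x": -0.31,"y": -0.19,"z": 0,"fingers": -0.3},{"rx": 0,"ry": 0,"rz": 0,"x": 0,"y": 0,"z": -1,"fingers": -0.3},{"rx": 0,"ry": 0,"rz": 0,"x": 0,"y": 0,"z": -1,"fingers": -0.3},{"rx": 0,"ry": 0,"rz": 0,"x": 0,"y": 0,"z": -1,"fingers": -0.3},{"rx": 0,"ry": 0,"rz": 0,"x": 0,"y": 0,"z": -1,"fingers": -0.3},{"rx": 0,"ry": 0,"rz": 0,"x": 0,"y": 0,"z": -1,"fingers": -0.3},{"rx": 0,"ry": 0,"rz": 0,"x": 0,"y": 0,"z": -0.8,"fingers": -0.3},{"rx": 0,"ry": 0,"rz": 0,"x": 0,"y": 0,"z": -0.45,"fingers": -0.3},{"rx": 0,"ry": 0,"rz": 0,"x": 0,"y": 0,"z": 0,"fingers": -0.3},{"rx": 0,"ry": 0,"rz": 0,"x": 0,"y": 0,"z": 0,"fingers": -0.3}]}}

```text
time_s: 5.15
tcp_pos: [578.5, 228.1, 44.3]
eef_rot: [[-0.779, 0.627, 0.001], [0.627, 0.779, -0.0], [-0.001, 0.0, -1.0]]
ft_force: [-0.9, 0.8, -1.0]
grip_width: 30.2
finger_force: 0.0
```

{"fn": "arm_command", "kwargs": {"targets": [{"rx": 0,"ry": 0,"rz": 0,"x": 0,"y": 0,"z": 0,"fingers": -1},{"rx": 0,"ry": 0,"rz": 0,"x": 0,"y": 0,"z": 0,"fingers": -1},{"rx": 0,"ry": 0,"rz": 0,"x": 0,"y": 0,"z": 0,"fingers": -1},{"rx": 0,"ry": 0,"rz": 0,"x": 0,"y": 0,"z": 0,"fingers": -1},{"rx": 0,"ry": 0,"rz": 0,"x": 0,"y": 0,"z": 0,"fingers": -1}]}}

```text
time_s: 5.78
tcp_pos: [578.7, 228.7, 44.4]
eef_rot: [[-0.779, 0.627, 0.001], [0.627, 0.779, -0.0], [-0.001, 0.001, -1.0]]
ft_force: [0.5, -1.0, 6.4]
grip_width: 8.9
finger_force: 58.7
```

{"fn": "arm_command", "kwargs": {"targets": [{"rx": 0,"ry": 0,"rz": 0,"x": -0.32,"y": -0.4,"z": 0,"fingers": -1},{"rx": 0,"ry": 0,"rz": 0,"x": -0.42,"y": -0.52,"z": 0,"fingers": -1},{"rx": 0,"ry": 0,"rz": 0,"x": -0.42,"y": -0.52,"z": 0,"fingers": -1},{"rx": 0,"ry": 0,"rz": 0,"x": -0.42,"y": -0.52,"z": 0,"fingers": -1},{"rx": 0,"ry": 0,"rz": 0,"x": -0.42,"y": -0.52,"z": 0,"fingers": -1},{"rx": 0,"ry": 0,"rz": 0,"x": -0.42,"y": -0.52,"z": 0,"fingers": -1},{"rx": 0,"ry": 0,"rz": 0,"x": -0.42,"y": -0.52,"z": 0,"fingers": -1},{"rx": 0,"ry": 0,"rz": 0,"x": -0.32,"y": -0.4,"z": 0,"fingers": -1},{"rx": 0,"ry": 0,"rz": 0,"x": -0.21,"y": -0.26,"z": 0,"fingers": -1},{"rx": 0,"ry": 0,"rz": 0,"x": 0,"y": 0,"z": 0,"fingers": -1}]}}

```text
time_s: 7.02
tcp_pos: [476.9, 101.6, 44.3]
eef_rot: [[-0.778, 0.628, 0.001], [0.628, 0.778, -0.002], [-0.001, -0.001, -1.0]]
ft_force: [2.2, -2.3, 7.8]
grip_width: 8.8
finger_force: 60.8
```

{"fn": "arm_command", "kwargs": {"targets": [{"rx": 0,"ry": 0,"rz": 0,"x": -0.1,"y": -0.13,"z": 0,"fingers": -1},{"rx": 0,"ry": 0,"rz": 0,"x": -0.1,"y": -0.13,"z": 0,"fingers": -1},{"rx": 0,"ry": 0,"rz": 0,"x": 0,"y": 0,"z": 0,"fingers": -1}]}}

```text
time_s: 7.4
tcp_pos: [471.3, 94.5, 44.3]
eef_rot: [[-0.779, 0.627, 0.001], [0.627, 0.779, -0.001], [-0.001, -0.0, -1.0]]
ft_force: [1.5, -3.2, 9.4]
grip_width: 8.9
finger_force: 60.9
```

{"fn": "arm_command", "kwargs": {"targets": [{"rx": 0,"ry": 0,"rz": 0,"x": -0.1,"y": -0.13,"z": 0,"fingers": -1},{"rx": 0,"ry": 0,"rz": 0,"x": -0.08,"y": -0.1,"z": 0,"fingers": -1},{"rx": 0,"ry": 0,"rz": 0,"x": 0,"y": 0,"z": 0,"fingers": -1},{"rx": 0,"ry": 0,"rz": 0,"x": 0,"y": 0,"z": 0,"fingers": -1}]}}

```text
time_s: 7.9
tcp_pos: [470.4, 93.4, 44.5]
eef_rot: [[-0.781, 0.625, 0.01], [0.625, 0.781, 0.01], [-0.001, 0.014, -1.0]]
ft_force: [16.1, 11.0, -16.4]
grip_width: 8.8
finger_force: 58.9
```

{"fn": "arm_command", "kwargs": {"targets": [{"rx": 0,"ry": 0,"rz": 0,"x": -0.04,"y": -0.05,"z": 0,"fingers": -1},{"rx": 0,"ry": 0,"rz": 0,"x": 0,"y": 0,"z": 0,"fingers": -1}]}}

```text
time_s: 8.15
tcp_pos: [470.3, 93.4, 44.6]
eef_rot: [[-0.781, 0.624, 0.012], [0.624, 0.781, 0.013], [-0.001, 0.017, -1.0]]
ft_force: [20.5, 15.3, -23.0]
grip_width: 8.7
finger_force: 58.3
```

{"fn": "arm_command", "kwargs": {"targets": [{"rx": 0,"ry": 0,"rz": 0,"x": 0.18,"y": 0.22,"z": 0,"fingers": -1},{"rx": 0,"ry": 0,"rz": 0,"x": 0,"y": 0,"z": 0,"fingers": -1},{"rx": 0,"ry": 0,"rz": 0,"x": 0,"y": 0,"z": 0,"fingers": -0.3},{"rx": 0,"ry": 0,"rz": 0,"x": 0,"y": 0,"z": 0,"fingers": -0.3},{"rx": 0,"ry": 0,"rz": 0,"x": 0,"y": 0,"z": 0,"fingers": -0.3},{"rx": 0,"ry": 0,"rz": 0,"x": 0,"y": 0,"z": 0.5,"fingers": -0.3},{"rx": 0,"ry": 0,"rz": 0,"x": 0,"y": 0,"z": 1,"fingers": -0.3},{"rx": 0,"ry": 0,"rz": 0,"x": 0,"y": 0,"z": 1,"fingers": -0.3},{"rx": 0,"ry": 0,"rz": 0,"x": 0,"y": 0,"z": 1,"fingers": -0.3},{"rx": 0,"ry": 0,"rz": 0,"x": 0,"y": 0,"z": 1,"fingers": -0.3}]}}

```text
time_s: 9.4
tcp_pos: [469.8, 94.1, 180.8]
eef_rot: [[-0.78, 0.626, 0.001], [0.626, 0.78, 0.0], [-0.0, 0.001, -1.0]]
ft_force: [0.1, 0.5, 0.0]
grip_width: 30.0
finger_force: 0.0
```

{"fn": "arm_command", "kwargs": {"targets": [{"rx": 0,"ry": 0,"rz": 0,"x": 0,"y": 0,"z": 1,"fingers": 0},{"rx": 0,"ry": 0,"rz": 1,"x": 0.6,"y": -0.84,"z": 0.5,"fingers": 0},{"rx": 0,"ry": 0,"rz": 1,"x": 0.6,"y": -0.84,"z": 0,"fingers": 0},{"rx": 0,"ry": 0,"rz": 1,"x": 0.6,"y": -0.84,"z": 0,"fingers": 0},{"rx": 0,"ry": 0,"rz": 1,"x": 0.6,"y": -0.84,"z": 0,"fingers": 0},{"rx": 0,"ry": 0,"rz": 1,"x": 0.6,"y": -0.84,"z": 0,"fingers": 0},{"rx": 0,"ry": 0,"rz": 0.96,"x": 0,"y": 0,"z": 0,"fingers": 0},{"rx": 0,"ry": 0,"rz": 0,"x": 0,"y": 0,"z": 0,"fingers": 0}]}}

```text
time_s: 10.4
tcp_pos: [559.9, -32.1, 224.5]
eef_rot: [[-0.988, 0.157, 0.0], [0.157, 0.988, 0.001], [-0.0, 0.001, -1.0]]
ft_force: [0.3, 0.3, 0.0]
grip_width: 43.2
finger_force: 0.0
```

```bash
python3 st.py; python3 -c "
from h import *
snap('wrist','w2');a=snap('top','top2')['img'];b=ld('w2')['img']
cv2.imwrite('pics/m2.png',np.hstack([cv2.resize(b,(400,300)),cv2.resize(a[130:430,60:460],(400,300))]))"
```

```text
t 10.4 tcp [559.85 -32.07 224.47] yaw_y 80.95 z [ 0.  0. -1.] F [0.26 0.26 0.04] w 43.203935144149476 0.0 q [ 0.56  0.4  -0.78  1.8   0.32  1.07  1.08]
```

View pics/m2.png

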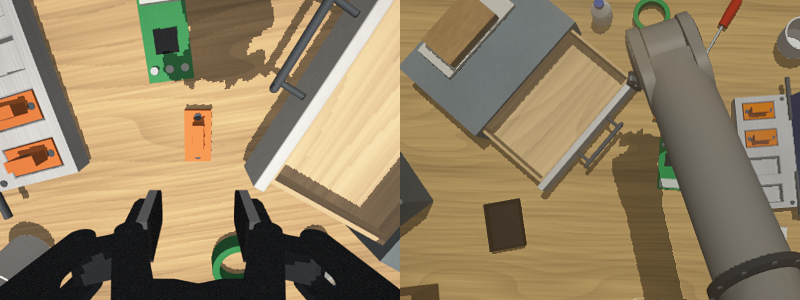

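```bash
cat >> h.py <<'E'
def orange(f,box):
    c=ld(f); u0,v0,u1,v1=box; h=cv2.cvtColor(c['img'],cv2.COLOR_BGR2HSV)[v0:v1,u0:u1]
    m=cv2.inRange(h,(5,120,60),(20,255,255)); m=cv2.morphologyEx(m,cv2.MORPH_CLOSE,np.ones((7,7)))
    k=max(cv2.findContours(m,0,2)[0],key=cv2.contourArea); return cv2.boxPoints(cv2.minAreaRect(k))+[u0,v0]
E
python3 - <<'E'
from h import *
np.set_printoptions(precision=1,suppress=True)
c=ld('w2'); B=orange('w2',(270,140,370,290)); print(B)
P=np.array([px(c,*p,20) for p in B]); print(P[:,:2],P.mean(0))
for i in range(2): e=P[i+1]-P[i]; print(np.linalg.norm(e),np.degrees(np.arctan2(e[1],e[0])))
c=ld('top2')
for n,u,v,z in (('h1',282,253,62),('h2',245,295,62),('f1',297,210,88),('f2',201,320,88)): print(n,px(c,u,v,z))
cv2.imwrite('pics/m3.png',np.hstack([cv2.resize(ld('w2')['img'][150:280,270:370],(400,520),interpolation=2),cv2.resize(c['img'][140:330,130:310],(400,422),interpolation=2)[:422].copy() if 0 else cv2.copyMakeBorder(cv2.resize(c['img'][140:330,130:310],(400,422),interpolation=2),0,98,0,0,0)]))
E
```

```text
[[294. 258.]
 [294. 173.]
 [338. 173.]
 [338. 258.]]
[[600.2 -58.6]
 [527.8 -46. ]
 [533.5 -10.4]
 [606.2 -20.9]] [566.9 -34.   20. ]
73.49007516973855 170.0886564773858
36.05208125981869 80.96268314311685
h1 [519.7  60.   62. ]
h2 [422.5 140.9  62. ]
f1 [614.8  27.2  88. ]
f2 [364.5 232.6  88. ]
```

View pics/m3.png

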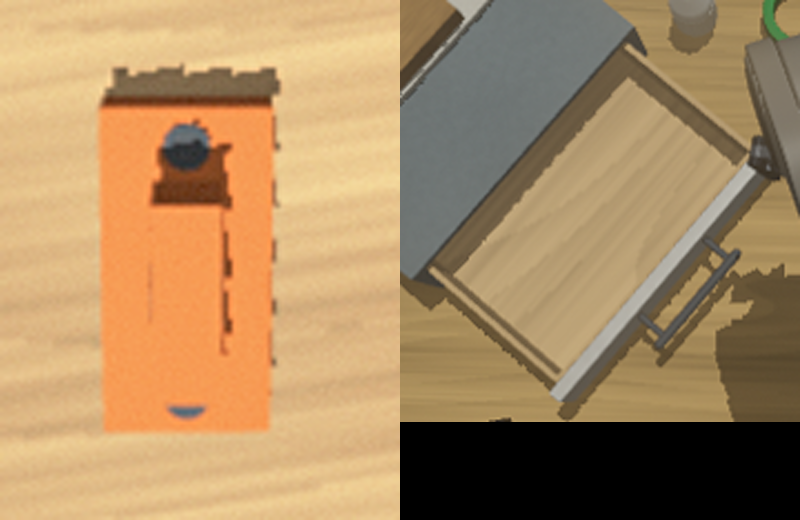

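{"fn": "arm_command", "kwargs": {"targets": [{"rx": 0,"ry": 0,"rz": 0,"x": 0.28,"y": -0.06,"z": 0,"fingers": 0},{"rx": 0,"ry": 0,"rz": 0,"x": 0,"y": 0,"z": -1,"fingers": 0},{"rx": 0,"ry": 0,"rz": 0,"x": 0,"y": 0,"z": -1,"fingers": 0},{"rx": 0,"ry": 0,"rz": 0,"x": 0,"y": 0,"z": -1,"fingers": 0},{"rx": 0,"ry": 0,"rz": 0,"x": 0,"y": 0,"z": -1,"fingers": 0},{"rx": 0,"ry": 0,"rz": 0,"x": 0,"y": 0,"z": -1,"fingers": 0},{"rx": 0,"ry": 0,"rz": 0,"x": 0,"y": 0,"z": -1,"fingers": 0},{"rx": 0,"ry": 0,"rz": 0,"x": 0,"y": 0,"z": -0.45,"fingers": 0},{"rx": 0,"ry": 0,"rz": 0,"x": 0,"y": 0,"z": -0.25,"fingers": 0},{"rx": 0,"ry": 0,"rz": 0,"x": 0,"y": 0,"z": 0,"fingers": 0}], "force": 80}}

```text
time_s: 11.75
tcp_pos: [568.7, -33.9, 23.1]
eef_rot: [[-0.988, 0.157, 0.0], [0.157, 0.988, -0.0], [-0.0, 0.0, -1.0]]
ft_force: [0.5, 0.1, -0.4]
grip_width: 42.7
finger_force: 0.0
```

{"fn": "arm_command", "kwargs": {"targets": [{"rx": 0,"ry": 0,"rz": 0,"x": 0,"y": 0,"z": 0,"fingers": -1},{"rx": 0,"ry": 0,"rz": 0,"x": 0,"y": 0,"z": 0,"fingers": -1},{"rx": 0,"ry": 0,"rz": 0,"x": 0,"y": 0,"z": 0,"fingers": -1},{"rx": 0,"ry": 0,"rz": 0,"x": 0,"y": 0,"z": 0,"fingers": -1},{"rx": 0,"ry": 0,"rz": 0,"x": 0,"y": 0,"z": 0,"fingers": -1}]}}

```text
time_s: 12.38
tcp_pos: [569.1, -34.0, 23.8]
eef_rot: [[-0.988, 0.157, 0.002], [0.157, 0.988, -0.0], [-0.002, 0.0, -1.0]]
ft_force: [-0.3, 0.4, 6.2]
grip_width: 12.6
finger_force: 79.0
```

{"fn": "arm_command", "kwargs": {"targets": [{"rx": 0,"ry": 0,"rz": 0,"x": 0,"y": 0,"z": 0.5,"fingers": -1},{"rx": 0,"ry": 0,"rz": 0,"x": 0,"y": 0,"z": 1,"fingers": -1},{"rx": 0,"ry": 0,"rz": 0,"x": 0,"y": 0,"z": 1,"fingers": -1},{"rx": 0,"ry": 0,"rz": 0,"x": 0,"y": 0,"z": 1,"fingers": -1},{"rx": 0,"ry": 0,"rz": 0,"x": 0,"y": 0,"z": 1,"fingers": -1},{"rx": 0,"ry": 0,"rz": 0,"x": 0,"y": 0,"z": 0.7,"fingers": -1}]}}

```text
time_s: 13.12
tcp_pos: [568.5, -33.9, 180.8]
eef_rot: [[-0.988, 0.156, 0.001], [0.156, 0.988, -0.0], [-0.001, 0.0, -1.0]]
ft_force: [0.7, 0.3, -0.7]
grip_width: 12.6
finger_force: 78.1
```

{"fn": "arm_command", "kwargs": {"targets": [{"rx": 0,"ry": 0,"rz": -0.6,"x": -0.31,"y": 0.93,"z": 0,"fingers": -1},{"rx": 0,"ry": 0,"rz": -0.6,"x": -0.31,"y": 0.93,"z": 0,"fingers": -1},{"rx": 0,"ry": 0,"rz": -0.6,"x": -0.31,"y": 0.93,"z": 0,"fingers": -1},{"rx": 0,"ry": 0,"rz": -0.6,"x": -0.31,"y": 0.93,"z": 0,"fingers": -1},{"rx": 0,"ry": 0,"rz": -0.6,"x": -0.31,"y": 0.93,"z": 0,"fingers": -1},{"rx": 0,"ry": 0,"rz": -0.6,"x": -0.31,"y": 0.93,"z": 0,"fingers": -1},{"rx": 0,"ry": 0,"rz": -0.6,"x": -0.31,"y": 0.93,"z": 0,"fingers": -1},{"rx": 0,"ry": 0,"rz": -0.6,"x": -0.31,"y": 0.93,"z": 0,"fingers": -1},{"rx": 0,"ry": 0,"rz": -0.6,"x": -0.31,"y": 0.93,"z": 0,"fingers": -1},{"rx": 0,"ry": 0,"rz": -0.5,"x": -0.31,"y": 0.93,"z": 0,"fingers": -1}]}}

```text
time_s: 14.38
tcp_pos: [474.7, 245.7, 179.0]
eef_rot: [[-0.782, 0.624, -0.0], [0.624, 0.782, -0.0], [0.0, -0.0, -1.0]]
ft_force: [-0.7, 0.2, -0.9]
grip_width: 12.7
finger_force: 78.1
```

{"fn": "arm_command", "kwargs": {"targets": [{"rx": 0,"ry": 0,"rz": 0,"x": 0,"y": 0,"z": 0,"fingers": -1},{"rx": 0,"ry": 0,"rz": 0,"x": 0,"y": 0,"z": 0,"fingers": -1}]}}

```text
time_s: 14.62
tcp_pos: [475.3, 244.2, 178.8]
eef_rot: [[-0.783, 0.622, -0.0], [0.622, 0.783, -0.001], [-0.0, -0.001, -1.0]]
ft_force: [0.2, -0.9, -1.1]
grip_width: 12.9
finger_force: 78.1
```

```bash
python3 st.py; python3 -c "
from h import *
snap('wrist','w3')"
```

```text
t 14.625 tcp [475.35 244.25 178.75] yaw_y 51.51 z [-0. -0. -1.] F [ 0.2  -0.92 -1.1 ] w 12.878835540701894 78.1436562538147 q [-0.    0.4  -0.73  1.91  0.32  0.96  0.02]
```

View pics/w3.png

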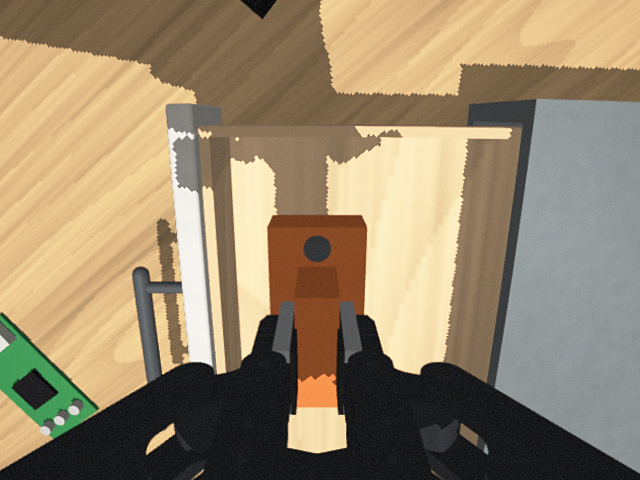

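Run:
```python
from h import *
c=ld('w3'); X=np.array([.625,.78]);Y=np.array([-.78,.625])
for n,u,v,z in (('endwall top',360,132,78),('front inner top',215,250,84),('unit edge',512,250,100),('floor front',238,300,22),('handle end',140,272,62)):
    p=px(c,u,v,z)[:2]; print(n,p.round(),(p@X-529).round(1),(p@Y+305).round(1))
```

```text
endwall top [439. 304.] -17.4 152.5
front inner top [439. 196.] -101.7 84.7
unit edge [541. 331.] 67.5 90.5
floor front [486. 158.] -102.2 24.3
handle end [421. 137.] -158.5 62.1
```

{"fn": "arm_command", "kwargs": {"targets": [{"rx": 0,"ry": 0,"rz": 0,"x": 0,"y": 0,"z": -1,"fingers": -1},{"rx": 0,"ry": 0,"rz": 0,"x": 0,"y": 0,"z": -1,"fingers": -1},{"rx": 0,"ry": 0,"rz": 0,"x": 0,"y": 0,"z": -1,"fingers": -1},{"rx": 0,"ry": 0,"rz": 0,"x": 0,"y": 0,"z": -1,"fingers": -1},{"rx": 0,"ry": 0,"rz": 0,"x": 0,"y": 0,"z": -0.2,"fingers": -1},{"rx": 0,"ry": 0,"rz": 0,"x": 0,"y": 0,"z": -0.2,"fingers": -1},{"rx": 0,"ry": 0,"rz": 0,"x": 0,"y": 0,"z": 0,"fingers": -1},{"rx": 0,"ry": 0,"rz": 0,"x": 0,"y": 0,"z": 0,"fingers": -1}]}}

```text
time_s: 15.68
tcp_pos: [475.9, 245.2, 47.7]
eef_rot: [[-0.782, 0.623, 0.001], [0.623, 0.782, 0.001], [-0.001, 0.001, -1.0]]
ft_force: [0.4, -0.7, -1.1]
grip_width: 12.5
finger_force: 78.2
```

```bash
python3 st.py
```

```text
t 15.675 tcp [475.91 245.24  47.67] yaw_y 51.49 z [ 0.  0. -1.] F [ 0.43 -0.7  -1.07] w 12.470603688930693 78.16076874732971 q [-0.11  0.58 -0.62  2.    0.51  0.72 -0.14]
```

{"fn": "arm_command", "kwargs": {"targets": [{"rx": 0,"ry": 0,"rz": 0,"x": 0,"y": 0,"z": -0.05,"fingers": -1},{"rx": 0,"ry": 0,"rz": 0,"x": 0,"y": 0,"z": 0,"fingers": -0.3},{"rx": 0,"ry": 0,"rz": 0,"x": 0,"y": 0,"z": 0,"fingers": -0.1},{"rx": 0,"ry": 0,"rz": 0,"x": 0,"y": 0,"z": 0,"fingers": -0.1},{"rx": 0,"ry": 0,"rz": 0,"x": 0,"y": 0,"z": 0.5,"fingers": -0.1},{"rx": 0,"ry": 0,"rz": 0,"x": 0,"y": 0,"z": 1,"fingers": -0.1},{"rx": 0,"ry": 0,"rz": 0,"x": 0,"y": 0,"z": 1,"fingers": -0.1},{"rx": 0,"ry": 0,"rz": 0,"x": 0,"y": 0,"z": 1,"fingers": -0.1},{"rx": 0,"ry": 0,"rz": 0,"x": 0,"y": 0,"z": 1,"fingers": -0.1},{"rx": 0,"ry": 0,"rz": 0,"x": 0,"y": 0,"z": 1,"fingers": -0.1}]}}

```text
time_s: 16.92
tcp_pos: [475.1, 245.1, 212.4]
eef_rot: [[-0.783, 0.622, 0.001], [0.622, 0.783, 0.0], [-0.0, 0.001, -1.0]]
ft_force: [0.1, 0.3, -0.4]
grip_width: 38.3
finger_force: 0.0
```

{"fn": "arm_command", "kwargs": {"targets": [{"rx": 0,"ry": 0,"rz": -1,"x": 0,"y": -1,"z": 0,"fingers": 0},{"rx": 0,"ry": 0,"rz": -1,"x": 0,"y": -1,"z": 0,"fingers": 0},{"rx": 0,"ry": 0,"rz": -1,"x": 0,"y": -1,"z": 0,"fingers": 0},{"rx": 0,"ry": 0,"rz": -1,"x": 0,"y": -1,"z": 0,"fingers": 0},{"rx": 0,"ry": 0,"rz": -1,"x": 0,"y": -1,"z": 0,"fingers": 0},{"rx": 0,"ry": 0,"rz": -1,"x": 0,"y": -1,"z": 0,"fingers": 0},{"rx": 0,"ry": 0,"rz": -1,"x": 0,"y": -1,"z": 0,"fingers": 0},{"rx": 0,"ry": 0,"rz": -1,"x": 0,"y": -1,"z": 0,"fingers": 0},{"rx": 0,"ry": 0,"rz": -1,"x": 0.3,"y": -1,"z": 0,"fingers": 0},{"rx": 0,"ry": 0,"rz": -0.28,"x": 0.3,"y": -1,"z": 0,"fingers": 0}]}}

```text
time_s: 18.18
tcp_pos: [494.2, -56.8, 210.7]
eef_rot: [[-0.087, 0.996, 0.001], [0.996, 0.087, -0.0], [-0.0, 0.001, -1.0]]
ft_force: [0.6, -0.2, -0.2]
grip_width: 42.8
finger_force: 0.0
```

{"fn": "arm_command", "kwargs": {"targets": [{"rx": 0,"ry": 0,"rz": 0,"x": 0,"y": -1,"z": 0,"fingers": 0},{"rx": 0,"ry": 0,"rz": 0,"x": 0,"y": -1,"z": 0,"fingers": 0},{"rx": 0,"ry": 0,"rz": 0,"x": 0,"y": -1,"z": 0,"fingers": 0},{"rx": 0,"ry": 0,"rz": 0,"x": 0,"y": -1,"z": 0,"fingers": 0},{"rx": 0,"ry": 0,"rz": 0,"x": 0,"y": -1,"z": 0,"fingers": 0},{"rx": 0,"ry": 0,"rz": 0,"x": 0,"y": -1,"z": 0,"fingers": 0},{"rx": 0,"ry": 0,"rz": 0,"x": 0,"y": -0.9,"z": 0,"fingers": 0},{"rx": 0,"ry": 0,"rz": 0,"x": 0,"y": 0,"z": 0,"fingers": 0},{"rx": 0,"ry": 0,"rz": 0,"x": 0,"y": 0,"z": 0,"fingers": 0}]}}

```text
time_s: 19.3
tcp_pos: [493.6, -261.6, 210.0]
eef_rot: [[-0.089, 0.996, -0.0], [0.996, 0.089, 0.001], [0.001, -0.0, -1.0]]
ft_force: [1.0, 0.9, 0.7]
grip_width: 42.7
finger_force: 0.0
```

```bash
python3 st.py; python3 -c "
from h import *
snap('wrist','w4')"
```

```text
t 19.3 tcp [ 493.57 -261.64  210.04] yaw_y 5.12 z [-0.  0. -1.] F [0.99 0.93 0.7 ] w 42.741588055463936 0.0 q [ 0.68  0.34 -0.38  1.84  0.14  0.99  0.33]
```

View pics/w4.png

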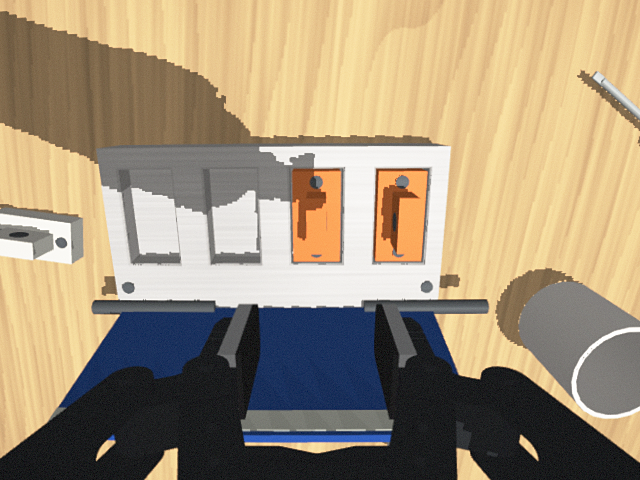

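Run:
```python
from h import *
c=ld('w4')
for n,L in (('b2',[(291,168),(342,168),(342,262),(292,262)]),('b1',[(375,168),(429,168),(425,262),(374,262)]),('mould',[(98,148),(450,146)]),('cover strip far edge',[(247,432),(392,430)])):
    P=np.array([px(c,*p,40 if n[0]!='c' else 160) for p in L])[:,:2]; e=P[1]-P[0]; print(n,P.round(1).tolist(),P.mean(0),np.degrees(np.arctan2(e[1],e[0])))
```

```text
b2 [[471.8, -225.5], [509.2, -222.2], [517.0, -294.9], [477.9, -298.5]] [ 493.99560295 -260.27221884] 5.1402043619266085
b1 [[533.4, -219.9], [573.3, -216.2], [582.2, -289.1], [542.1, -292.7]] [ 557.74461474 -254.48660901] 5.368496659644793
mould [[328.7, -222.8], [586.1, -198.9]] [ 457.39999649 -210.89273137] 5.309175889219975
cover strip far edge [[463.6, -359.2], [544.4, -350.5]] [ 504.02742863 -354.83106559] 6.104170915760092
```

{"fn": "arm_command", "kwargs": {"targets": [{"rx": 0,"ry": 0,"rz": 0,"x": 0.03,"y": 0.04,"z": -0.5,"fingers": 0},{"rx": 0,"ry": 0,"rz": 0,"x": 0,"y": 0,"z": -1,"fingers": 0},{"rx": 0,"ry": 0,"rz": 0,"x": 0,"y": 0,"z": -1,"fingers": 0},{"rx": 0,"ry": 0,"rz": 0,"x": 0,"y": 0,"z": -1,"fingers": 0},{"rx": 0,"ry": 0,"rz": 0,"x": 0,"y": 0,"z": -1,"fingers": 0},{"rx": 0,"ry": 0,"rz": 0,"x": 0,"y": 0,"z": -0.7,"fingers": 0},{"rx": 0,"ry": 0,"rz": 0,"x": 0,"y": 0,"z": -0.35,"fingers": 0},{"rx": 0,"ry": 0,"rz": 0,"x": 0,"y": 0,"z": 0,"fingers": 0},{"rx": 0,"ry": 0,"rz": 0,"x": 0,"y": 0,"z": 0,"fingers": 0}]}}

```text
time_s: 20.48
tcp_pos: [494.9, -260.8, 44.5]
eef_rot: [[-0.089, 0.996, 0.001], [0.996, 0.089, -0.0], [-0.001, 0.001, -1.0]]
ft_force: [0.0, -0.2, -0.1]
grip_width: 42.7
finger_force: 0.0
```

{"fn": "arm_command", "kwargs": {"targets": [{"rx": 0,"ry": 0,"rz": 0,"x": 0,"y": 0,"z": 0,"fingers": -1},{"rx": 0,"ry": 0,"rz": 0,"x": 0,"y": 0,"z": 0,"fingers": -1},{"rx": 0,"ry": 0,"rz": 0,"x": 0,"y": 0,"z": 0,"fingers": -1},{"rx": 0,"ry": 0,"rz": 0,"x": 0,"y": 0,"z": 0,"fingers": -1},{"rx": 0,"ry": 0,"rz": 0,"x": 0,"y": 0,"z": 0,"fingers": -1}]}}

```text
time_s: 21.1
tcp_pos: [494.6, -261.1, 44.6]
eef_rot: [[-0.089, 0.996, 0.001], [0.996, 0.089, -0.001], [-0.001, 0.001, -1.0]]
ft_force: [-2.1, 0.3, 6.1]
grip_width: 12.6
finger_force: 78.8
```

{"fn": "arm_command", "kwargs": {"targets": [{"rx": 0,"ry": 0,"rz": 0,"x": 0,"y": 0,"z": 0.3,"fingers": -1},{"rx": 0,"ry": 0,"rz": 0,"x": 0,"y": 0,"z": 0.5,"fingers": -1},{"rx": 0,"ry": 0,"rz": 0,"x": 0,"y": 0,"z": 0.7,"fingers": -1},{"rx": 0,"ry": 0,"rz": 0,"x": 0,"y": 0,"z": 1,"fingers": -1},{"rx": 0,"ry": 0,"rz": 0,"x": 0,"y": 0,"z": 1,"fingers": -1},{"rx": 0,"ry": 0,"rz": 0,"x": 0,"y": 0,"z": 1,"fingers": -1},{"rx": 0,"ry": 0,"rz": 0,"x": 0,"y": 0,"z": 0.5,"fingers": -1}]}}

```text
time_s: 21.98
tcp_pos: [495.0, -261.0, 196.3]
eef_rot: [[-0.089, 0.996, 0.003], [0.996, 0.089, -0.001], [-0.002, 0.003, -1.0]]
ft_force: [0.2, -0.2, -1.8]
grip_width: 12.5
finger_force: 78.0
```

{"fn": "arm_command", "kwargs": {"targets": [{"rx": 0,"ry": 0,"rz": 1,"x": 0.1,"y": 1,"z": 0,"fingers": -1},{"rx": 0,"ry": 0,"rz": 1,"x": 0.1,"y": 1,"z": 0,"fingers": -1},{"rx": 0,"ry": 0,"rz": 1,"x": 0.1,"y": 1,"z": 0,"fingers": -1},{"rx": 0,"ry": 0,"rz": 1,"x": 0.1,"y": 1,"z": 0,"fingers": -1},{"rx": 0,"ry": 0,"rz": 1,"x": 0.1,"y": 1,"z": 0,"fingers": -1},{"rx": 0,"ry": 0,"rz": 1,"x": 0.1,"y": 1,"z": 0,"fingers": -1},{"rx": 0,"ry": 0,"rz": 1,"x": 0.1,"y": 1,"z": 0,"fingers": -1},{"rx": 0,"ry": 0,"rz": 1,"x": 0.1,"y": 1,"z": 0,"fingers": -1},{"rx": 0,"ry": 0,"rz": 1,"x": 0.1,"y": 1,"z": 0,"fingers": -1},{"rx": 0,"ry": 0,"rz": 0.28,"x": 0.1,"y": 1,"z": 0,"fingers": -1}]}}

```text
time_s: 23.22
tcp_pos: [524.4, 41.1, 193.8]
eef_rot: [[-0.785, 0.619, 0.0], [0.619, 0.785, 0.0], [0.0, 0.0, -1.0]]
ft_force: [-0.3, -0.7, -0.2]
grip_width: 12.8
finger_force: 78.0
```

{"fn": "arm_command", "kwargs": {"targets": [{"rx": 0,"ry": 0,"rz": 0,"x": 0.1,"y": 1,"z": 0,"fingers": -1},{"rx": 0,"ry": 0,"rz": 0,"x": 0.1,"y": 1,"z": 0,"fingers": -1},{"rx": 0,"ry": 0,"rz": 0,"x": 0.1,"y": 1,"z": 0,"fingers": -1},{"rx": 0,"ry": 0,"rz": 0,"x": 0.1,"y": 1,"z": 0,"fingers": -1},{"rx": 0,"ry": 0,"rz": 0,"x": 0.1,"y": 1,"z": 0,"fingers": -1},{"rx": 0,"ry": 0,"rz": 0,"x": 0,"y": 0,"z": 0,"fingers": -1},{"rx": 0,"ry": 0,"rz": 0,"x": 0,"y": 0,"z": 0,"fingers": -1}]}}

```text
time_s: 24.1
tcp_pos: [539.0, 189.2, 193.5]
eef_rot: [[-0.783, 0.621, -0.001], [0.621, 0.783, -0.001], [0.0, -0.001, -1.0]]
ft_force: [-0.0, -0.2, -0.8]
grip_width: 12.7
finger_force: 78.1
```

```bash
python3 st.py; python3 -c "
from h import *
snap('wrist','w5')"
```

```text
t 24.1 tcp [539.04 189.17 193.5 ] yaw_y 51.58 z [-0. -0. -1.] F [-0.02 -0.23 -0.83] w 12.676221815156216 78.14744710922241 q [ 0.08  0.43 -0.68  1.81  0.31  1.01  0.18]
```

View pics/w5.png

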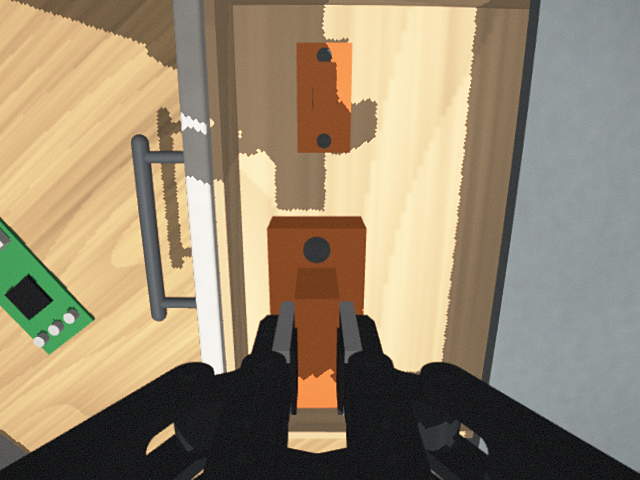

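Run:
```python
from h import *
c=ld('w5'); X=np.array([.625,.78]);Y=np.array([-.78,.625])
for n,u,v,z in (('strip',315,435,78),('br1 near',297,42,42),('br1',324,98,42),('br near',324,152,42),('endwall',360,5,78),('tcp',0,0,0)):
    p=px(c,u,v,z)[:2] if u else np.array([539,189.2]); print(n,p.round(),(p@X-529).round(1),(p@Y+305).round(1))
```

```text
strip [659.  92.] -45.0 -151.6
br1 near [437. 254.] -57.9 123.1
br1 [475. 246.] -40.2 88.6
br near [503. 224.] -39.9 53.3
endwall [449. 291.] -21.3 136.8
tcp [539. 189.] -44.5 2.8
```

{"fn": "arm_command", "kwargs": {"targets": [{"rx": 0,"ry": 0,"rz": 0,"x": 0.15,"y": 0,"z": -1,"fingers": -1},{"rx": 0,"ry": 0,"rz": 0,"x": 0,"y": 0,"z": -1,"fingers": -1},{"rx": 0,"ry": 0,"rz": 0,"x": 0,"y": 0,"z": -1,"fingers": -1},{"rx": 0,"ry": 0,"rz": 0,"x": 0,"y": 0,"z": -1,"fingers": -1},{"rx": 0,"ry": 0,"rz": 0,"x": 0,"y": 0,"z": -0.55,"fingers": -1},{"rx": 0,"ry": 0,"rz": 0,"x": 0,"y": 0,"z": -0.33,"fingers": -1},{"rx": 0,"ry": 0,"rz": 0,"x": 0,"y": 0,"z": 0,"fingers": -1},{"rx": 0,"ry": 0,"rz": 0,"x": 0,"y": 0,"z": 0,"fingers": -1}]}}

```text
time_s: 25.15
tcp_pos: [544.3, 189.3, 48.1]
eef_rot: [[-0.782, 0.623, 0.001], [0.623, 0.782, 0.0], [-0.001, 0.001, -1.0]]
ft_force: [-0.9, 0.7, -1.1]
grip_width: 12.5
finger_force: 78.1
```

```bash
python3 st.py
```

```text
t 25.15 tcp [544.28 189.27  48.07] yaw_y 51.48 z [ 0.  0. -1.] F [-0.86  0.66 -1.11] w 12.495914796373507 78.10750007629395 q [-0.01  0.62 -0.57  1.9   0.48  0.76  0.05]
```

{"fn": "arm_command", "kwargs": {"targets": [{"rx": 0,"ry": 0,"rz": 0,"x": 0,"y": 0,"z": -0.05,"fingers": -1},{"rx": 0,"ry": 0,"rz": 0,"x": 0,"y": 0,"z": 0,"fingers": -0.3},{"rx": 0,"ry": 0,"rz": 0,"x": 0,"y": 0,"z": 0,"fingers": -0.1},{"rx": 0,"ry": 0,"rz": 0,"x": 0,"y": 0,"z": 0,"fingers": -0.1},{"rx": 0,"ry": 0,"rz": 0,"x": 0,"y": 0,"z": 0.5,"fingers": -0.1},{"rx": 0,"ry": 0,"rz": 0,"x": 0,"y": 0,"z": 1,"fingers": -0.1},{"rx": 0,"ry": 0,"rz": 0,"x": 0,"y": 0,"z": 1,"fingers": -0.1},{"rx": 0,"ry": 0,"rz": 0,"x": 0,"y": 0,"z": 1,"fingers": -0.1},{"rx": 0,"ry": 0,"rz": 0,"x": 0,"y": 0,"z": 1,"fingers": -0.1},{"rx": 0,"ry": 0,"rz": 0,"x": 0,"y": 0,"z": 1,"fingers": -0.1}]}}

```text
time_s: 26.4
tcp_pos: [543.6, 189.4, 213.0]
eef_rot: [[-0.783, 0.622, 0.001], [0.622, 0.783, 0.0], [-0.0, 0.001, -1.0]]
ft_force: [-0.0, -0.5, 0.4]
grip_width: 38.7
finger_force: 0.0
```

{"fn": "arm_command", "kwargs": {"targets": [{"rx": 0,"ry": 0,"rz": -1,"x": 0,"y": -1,"z": 0,"fingers": 0},{"rx": 0,"ry": 0,"rz": -1,"x": 0,"y": -1,"z": 0,"fingers": 0},{"rx": 0,"ry": 0,"rz": -1,"x": 0,"y": -1,"z": 0,"fingers": 0},{"rx": 0,"ry": 0,"rz": -1,"x": 0,"y": -1,"z": 0,"fingers": 0},{"rx": 0,"ry": 0,"rz": -1,"x": 0,"y": -1,"z": 0,"fingers": 0},{"rx": 0,"ry": 0,"rz": -1,"x": 0,"y": -1,"z": 0,"fingers": 0},{"rx": 0,"ry": 0,"rz": -1,"x": 0,"y": -1,"z": 0,"fingers": 0},{"rx": 0,"ry": 0,"rz": -1,"x": 0,"y": -1,"z": 0,"fingers": 0},{"rx": 0,"ry": 0,"rz": -1,"x": 0.24,"y": -1,"z": 0,"fingers": 0},{"rx": 0,"ry": 0,"rz": -0.26,"x": 0.24,"y": -1,"z": 0,"fingers": 0}]}}

```text
time_s: 27.65
tcp_pos: [558.8, -112.8, 211.0]
eef_rot: [[-0.088, 0.996, 0.0], [0.996, 0.088, -0.0], [-0.0, 0.0, -1.0]]
ft_force: [0.9, 0.0, -0.7]
grip_width: 42.4
finger_force: 0.0
```

{"fn": "arm_command", "kwargs": {"targets": [{"rx": 0,"ry": 0,"rz": 0,"x": 0,"y": -1,"z": 0,"fingers": 0},{"rx": 0,"ry": 0,"rz": 0,"x": 0,"y": -1,"z": 0,"fingers": 0},{"rx": 0,"ry": 0,"rz": 0,"x": 0,"y": -1,"z": 0,"fingers": 0},{"rx": 0,"ry": 0,"rz": 0,"x": 0,"y": -1,"z": 0,"fingers": 0},{"rx": 0,"ry": 0,"rz": 0,"x": 0,"y": -0.8,"z": 0,"fingers": 0},{"rx": 0,"ry": 0,"rz": 0,"x": 0,"y": 0,"z": 0,"fingers": 0},{"rx": 0,"ry": 0,"rz": 0,"x": 0,"y": 0,"z": 0,"fingers": 0}]}}

```text
time_s: 28.52
tcp_pos: [558.4, -254.1, 210.7]
eef_rot: [[-0.091, 0.996, -0.0], [0.996, 0.091, 0.001], [0.001, 0.0, -1.0]]
ft_force: [0.0, 0.3, 0.0]
grip_width: 42.9
finger_force: 0.0
```

```bash
python3 st.py
python3 - <<'E'
from h import *
c=snap('wrist','w6'); B=orange('w6',(200,100,480,300)); print(B)
P=np.array([px(c,*p,40) for p in B]); print(P.mean(0),P)
E
```

```text
t 28.525 tcp [ 558.42 -254.14  210.69] yaw_y 5.23 z [-0.  0. -1.] F [0.01 0.34 0.03] w 42.88740535254669 0.0 q [ 0.61  0.42 -0.38  1.71  0.17  1.04  0.27]
[[289.99998474 169.99999237]
 [337.99998474 169.99999237]
 [337.99998474 261.99996948]
 [289.99998474 261.99996948]]
[ 556.88442023 -253.88502256   40.        ] [[ 536.01351258 -219.716596     40.        ]
 [ 571.31047871 -216.47717159   40.        ]
 [ 578.91082923 -287.94427796   40.        ]
 [ 541.30286039 -291.4020447    40.        ]]
```

Aligned over the second mould bracket. Descend, grip and lift.

{"fn": "arm_command", "kwargs": {"targets": [{"rx": 0,"ry": 0,"rz": 0,"x": -0.02,"y": 0,"z": -0.5,"fingers": 0},{"rx": 0,"ry": 0,"rz": 0,"x": 0,"y": 0,"z": -1,"fingers": 0},{"rx": 0,"ry": 0,"rz": 0,"x": 0,"y": 0,"z": -1,"fingers": 0},{"rx": 0,"ry": 0,"rz": 0,"x": 0,"y": 0,"z": -1,"fingers": 0},{"rx": 0,"ry": 0,"rz": 0,"x": 0,"y": 0,"z": -1,"fingers": 0},{"rx": 0,"ry": 0,"rz": 0,"x": 0,"y": 0,"z": -0.7,"fingers": 0},{"rx": 0,"ry": 0,"rz": 0,"x": 0,"y": 0,"z": -0.37,"fingers": 0},{"rx": 0,"ry": 0,"rz": 0,"x": 0,"y": 0,"z": 0,"fingers": 0},{"rx": 0,"ry": 0,"rz": 0,"x": 0,"y": 0,"z": 0,"fingers": 0}]}}

```text
time_s: 29.7
tcp_pos: [558.3, -255.0, 44.8]
eef_rot: [[-0.091, 0.996, 0.002], [0.996, 0.091, -0.001], [-0.001, 0.002, -1.0]]
ft_force: [0.1, -0.4, -0.5]
grip_width: 42.6
finger_force: 0.0
```

{"fn": "arm_command", "kwargs": {"targets": [{"rx": 0,"ry": 0,"rz": 0,"x": 0,"y": 0,"z": 0,"fingers": -1},{"rx": 0,"ry": 0,"rz": 0,"x": 0,"y": 0,"z": 0,"fingers": -1},{"rx": 0,"ry": 0,"rz": 0,"x": 0,"y": 0,"z": 0,"fingers": -1},{"rx": 0,"ry": 0,"rz": 0,"x": 0,"y": 0,"z": 0,"fingers": -1},{"rx": 0,"ry": 0,"rz": 0,"x": 0,"y": 0,"z": 0,"fingers": -1}]}}

```text
time_s: 30.32
tcp_pos: [558.0, -255.1, 44.7]
eef_rot: [[-0.09, 0.996, 0.001], [0.996, 0.09, -0.001], [-0.001, 0.001, -1.0]]
ft_force: [-1.5, 0.1, 6.5]
grip_width: 12.9
finger_force: 78.9
```

{"fn": "arm_command", "kwargs": {"targets": [{"rx": 0,"ry": 0,"rz": 0,"x": 0,"y": 0,"z": 0.3,"fingers": -1},{"rx": 0,"ry": 0,"rz": 0,"x": 0,"y": 0,"z": 0.5,"fingers": -1},{"rx": 0,"ry": 0,"rz": 0,"x": 0,"y": 0,"z": 0.7,"fingers": -1},{"rx": 0,"ry": 0,"rz": 0,"x": 0,"y": 0,"z": 1,"fingers": -1},{"rx": 0,"ry": 0,"rz": 0,"x": 0,"y": 0,"z": 1,"fingers": -1},{"rx": 0,"ry": 0,"rz": 0,"x": 0,"y": 0,"z": 1,"fingers": -1},{"rx": 0,"ry": 0,"rz": 0,"x": 0,"y": 0,"z": 0.5,"fingers": -1}]}}

```text
time_s: 31.2
tcp_pos: [558.5, -255.0, 196.9]
eef_rot: [[-0.091, 0.996, 0.003], [0.996, 0.091, -0.001], [-0.002, 0.003, -1.0]]
ft_force: [0.7, -1.4, -1.5]
grip_width: 12.2
finger_force: 78.1
```

{"fn": "arm_command", "kwargs": {"targets": [{"rx": 0,"ry": 0,"rz": 1,"x": 0.13,"y": 1,"z": 0,"fingers": -1},{"rx": 0,"ry": 0,"rz": 1,"x": 0.13,"y": 1,"z": 0,"fingers": -1},{"rx": 0,"ry": 0,"rz": 1,"x": 0.13,"y": 1,"z": 0,"fingers": -1},{"rx": 0,"ry": 0,"rz": 1,"x": 0.13,"y": 1,"z": 0,"fingers": -1},{"rx": 0,"ry": 0,"rz": 1,"x": 0.13,"y": 1,"z": 0,"fingers": -1},{"rx": 0,"ry": 0,"rz": 1,"x": 0.13,"y": 1,"z": 0,"fingers": -1},{"rx": 0,"ry": 0,"rz": 1,"x": 0.13,"y": 1,"z": 0,"fingers": -1},{"rx": 0,"ry": 0,"rz": 1,"x": 0.13,"y": 1,"z": 0,"fingers": -1},{"rx": 0,"ry": 0,"rz": 1,"x": 0.13,"y": 1,"z": 0,"fingers": -1},{"rx": 0,"ry": 0,"rz": 0.26,"x": 0.13,"y": 1,"z": 0,"fingers": -1}]}}

```text
time_s: 32.45
tcp_pos: [596.8, 47.1, 193.8]
eef_rot: [[-0.785, 0.619, 0.0], [0.619, 0.785, 0.0], [0.0, 0.0, -1.0]]
ft_force: [1.1, -0.3, -1.3]
grip_width: 12.4
finger_force: 78.1
```

{"fn": "arm_command", "kwargs": {"targets": [{"rx": 0,"ry": 0,"rz": 0,"x": 0.13,"y": 1,"z": 0,"fingers": -1},{"rx": 0,"ry": 0,"rz": 0,"x": 0.13,"y": 1,"z": 0,"fingers": -1},{"rx": 0,"ry": 0,"rz": 0,"x": 0.13,"y": 1,"z": 0,"fingers": -1},{"rx": 0,"ry": 0,"rz": 0,"x": 0.05,"y": 0.1,"z": 0,"fingers": -1},{"rx": 0,"ry": 0,"rz": 0,"x": 0,"y": 0,"z": 0,"fingers": -1},{"rx": 0,"ry": 0,"rz": 0,"x": 0,"y": 0,"z": 0,"fingers": -1}]}}

```text
time_s: 33.2
tcp_pos: [609.8, 136.8, 193.6]
eef_rot: [[-0.782, 0.623, -0.0], [0.623, 0.782, -0.001], [-0.0, -0.001, -1.0]]
ft_force: [-0.3, -0.0, -0.7]
grip_width: 12.7
finger_force: 78.2
```

```bash
python3 st.py; python3 -c "
from h import *
snap('wrist','w7')"
```

```text
t 33.2 tcp [609.84 136.8  193.55] yaw_y 51.43 z [-0. -0. -1.] F [-0.34 -0.04 -0.66] w 12.733733102117716 78.1985342502594 q [ 0.14  0.51 -0.63  1.68  0.33  1.06  0.3 ]
```

View pics/w7.png

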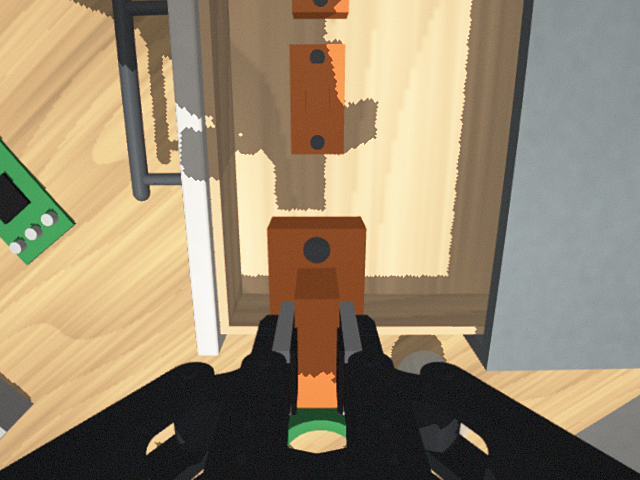

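{"fn": "arm_command", "kwargs": {"targets": [{"rx": 0,"ry": 0,"rz": 0,"x": 0,"y": 0,"z": -1,"fingers": -1},{"rx": 0,"ry": 0,"rz": 0,"x": 0,"y": 0,"z": -1,"fingers": -1},{"rx": 0,"ry": 0,"rz": 0,"x": 0,"y": 0,"z": -1,"fingers": -1},{"rx": 0,"ry": 0,"rz": 0,"x": 0,"y": 0,"z": -1,"fingers": -1},{"rx": 0,"ry": 0,"rz": 0,"x": 0,"y": 0,"z": -0.55,"fingers": -1},{"rx": 0,"ry": 0,"rz": 0,"x": 0,"y": 0,"z": -0.36,"fingers": -1},{"rx": 0,"ry": 0,"rz": 0,"x": 0,"y": 0,"z": 0,"fingers": -1},{"rx": 0,"ry": 0,"rz": 0,"x": 0,"y": 0,"z": 0,"fingers": -1}]}}

```text
time_s: 34.25
tcp_pos: [610.2, 138.2, 47.1]
eef_rot: [[-0.782, 0.623, 0.001], [0.623, 0.782, 0.0], [-0.001, 0.001, -1.0]]
ft_force: [0.7, -1.0, -0.8]
grip_width: 12.8
finger_force: 78.2
```

{"fn": "arm_command", "kwargs": {"targets": [{"rx": 0,"ry": 0,"rz": 0,"x": 0,"y": 0,"z": 0,"fingers": -0.5},{"rx": 0,"ry": 0,"rz": 0,"x": 0,"y": 0,"z": 0,"fingers": -0.3},{"rx": 0,"ry": 0,"rz": 0,"x": 0,"y": 0,"z": 0,"fingers": -0.1},{"rx": 0,"ry": 0,"rz": 0,"x": 0,"y": 0,"z": 0,"fingers": -0.1},{"rx": 0,"ry": 0,"rz": 0,"x": 0,"y": 0,"z": 0.5,"fingers": -0.1},{"rx": 0,"ry": 0,"rz": 0,"x": 0,"y": 0,"z": 1,"fingers": -0.1},{"rx": 0,"ry": 0,"rz": 0,"x": 0,"y": 0,"z": 1,"fingers": -0.1},{"rx": 0,"ry": 0,"rz": 0,"x": 0,"y": 0,"z": 1,"fingers": -0.1},{"rx": 0,"ry": 0,"rz": 0,"x": 0,"y": 0,"z": 1,"fingers": -0.1},{"rx": 0,"ry": 0,"rz": 0,"x": 0,"y": 0,"z": 1,"fingers": -0.1}]}}

```text
time_s: 35.5
tcp_pos: [609.7, 138.4, 213.7]
eef_rot: [[-0.783, 0.622, 0.001], [0.622, 0.783, 0.0], [-0.001, 0.001, -1.0]]
ft_force: [1.3, -0.6, 0.7]
grip_width: 38.5
finger_force: 0.0
```

{"fn": "arm_command", "kwargs": {"targets": [{"rx": 0,"ry": 0,"rz": -1,"x": -0.25,"y": -1,"z": 0.5,"fingers": -1},{"rx": 0,"ry": 0,"rz": -1,"x": -0.25,"y": -1,"z": 0,"fingers": -1},{"rx": 0,"ry": 0,"rz": -1,"x": -0.25,"y": -1,"z": 0,"fingers": -1},{"rx": 0,"ry": 0,"rz": -1,"x": -0.25,"y": -1,"z": 0,"fingers": -1},{"rx": 0,"ry": 0,"rz": -1,"x": -0.25,"y": -1,"z": 0,"fingers": -1},{"rx": 0,"ry": 0,"rz": -1,"x": -0.25,"y": -1,"z": 0,"fingers": -1},{"rx": 0,"ry": 0,"rz": -1,"x": -0.25,"y": -1,"z": 0,"fingers": -1},{"rx": 0,"ry": 0,"rz": -1,"x": -0.25,"y": -1,"z": 0,"fingers": -1},{"rx": 0,"ry": 0,"rz": -1,"x": -0.25,"y": -1,"z": 0,"fingers": -1},{"rx": 0,"ry": 0,"rz": -0.24,"x": -0.25,"y": -1,"z": 0,"fingers": -1}]}}

```text
time_s: 36.75
tcp_pos: [534.2, -163.7, 226.5]
eef_rot: [[-0.088, 0.996, 0.0], [0.996, 0.088, 0.0], [0.0, 0.0, -1.0]]
ft_force: [0.1, -0.2, 0.9]
grip_width: -0.1
finger_force: 0.0
```

{"fn": "arm_command", "kwargs": {"targets": [{"rx": 0,"ry": 0,"rz": 0,"x": -0.25,"y": -1,"z": 0,"fingers": -1},{"rx": 0,"ry": 0,"rz": 0,"x": -0.25,"y": -1,"z": 0,"fingers": -1},{"rx": 0,"ry": 0,"rz": 0,"x": -0.25,"y": -1,"z": 0,"fingers": -1},{"rx": 0,"ry": 0,"rz": 0,"x": -0.25,"y": -1,"z": 0,"fingers": -1},{"rx": 0,"ry": 0,"rz": 0,"x": -0.25,"y": -1,"z": 0,"fingers": -1},{"rx": 0,"ry": 0,"rz": 0,"x": -0.25,"y": -1,"z": 0,"fingers": -1},{"rx": 0,"ry": 0,"rz": 0,"x": -0.25,"y": -1,"z": 0,"fingers": -1},{"rx": 0,"ry": 0,"rz": 0,"x": -0.25,"y": -1,"z": 0,"fingers": -1},{"rx": 0,"ry": 0,"rz": 0,"x": 0,"y": 0,"z": 0,"fingers": -1},{"rx": 0,"ry": 0,"rz": 0,"x": 0,"y": 0,"z": 0,"fingers": -1}]}}

```text
time_s: 38.0
tcp_pos: [474.6, -401.6, 226.3]
eef_rot: [[-0.091, 0.996, -0.0], [0.996, 0.091, 0.001], [0.001, 0.0, -1.0]]
ft_force: [0.9, 0.3, 0.9]
grip_width: 0.1
finger_force: 0.0
```

```bash
python3 st.py; python3 -c "
from h import *
a=snap('wrist','w8')['img'];b=snap('top','top8')['img'];c=snap('scene','sc8')['img']
cv2.imwrite('pics/m8.png',np.vstack([np.hstack([cv2.resize(a,(400,300)),b[130:430,60:460]]),np.hstack([c[150:450,100:500],c[150:450,400:600],np.zeros((300,200,3),np.uint8)])]))"
```

```text
t 38.0 tcp [ 474.59 -401.57  226.29] yaw_y 5.24 z [-0.  0. -1.] F [0.9  0.26 0.93] w 0.06894616706573604 0.0 q [ 0.83  0.41 -0.31  1.68  0.14  1.07  0.58]
```

View pics/m8.png

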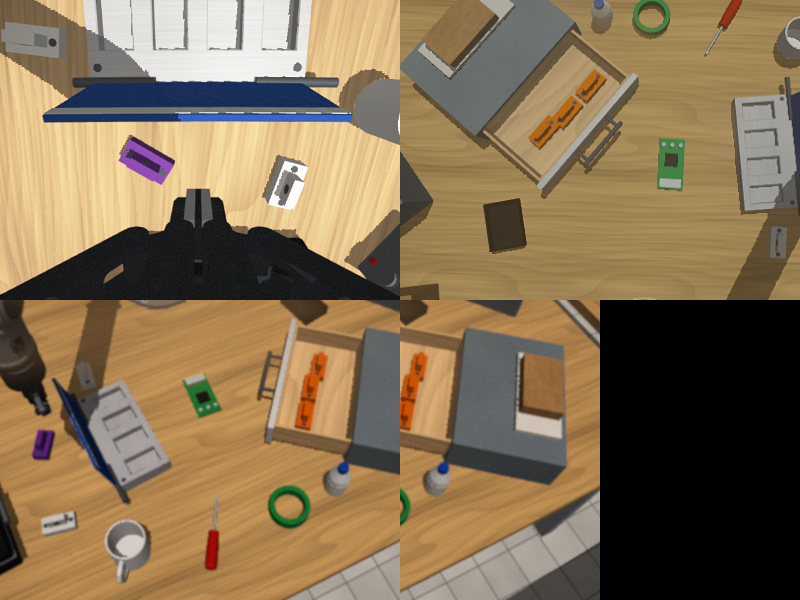

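Run:
```python
from h import *
c=ld('w8'); R=np.array(c['R']);o=-R.T@np.array(c['t']);print('cam-tcp',o-[474.6,-401.6,226.3])
my=np.array([-.0915,.9957]);O=np.array([464.2,-275.2])
for u,v,z in((320,187,161),(320,180,161),(320,130,41)):
    p=px(c,u,v,z)[:2];print(p,(p-O)@my)
print('tcp',(np.array([474.6,-401.6])-O)@my)
```

```text
cam-tcp [ -6.19144161  73.66189826 143.19297306]
[ 473.06950137 -361.00273362] -86.24534124473398
[ 472.74443444 -357.54414791] -82.77188382296387
[ 471.70898632 -336.99265078] -62.21401463187305
tcp -126.80808000000005
```

{"fn": "arm_command", "kwargs": {"targets": [{"rx": 0,"ry": 0,"rz": 0,"x": 0,"y": 0,"z": -1,"fingers": -1},{"rx": 0,"ry": 0,"rz": 0,"x": 0,"y": 0,"z": -1,"fingers": -1},{"rx": 0,"ry": 0,"rz": 0,"x": 0,"y": 0,"z": -1,"fingers": -1},{"rx": 0,"ry": 0,"rz": 0,"x": 0,"y": 0,"z": -0.15,"fingers": -1},{"rx": 0,"ry": 0,"rz": 0,"x": -0.04,"y": 0.42,"z": 0,"fingers": -1},{"rx": 0,"ry": 0,"rz": 0,"x": -0.04,"y": 0.42,"z": 0,"fingers": -1},{"rx": 0,"ry": 0,"rz": 0,"x": -0.03,"y": 0.33,"z": 0.05,"fingers": -1},{"rx": 0,"ry": 0,"rz": 0,"x": -0.03,"y": 0.33,"z": 0.05,"fingers": -1},{"rx": 0,"ry": 0,"rz": 0,"x": 0,"y": 0,"z": 0,"fingers": -1}]}}

```text
time_s: 39.28
tcp_pos: [471.0, -356.1, 135.7]
eef_rot: [[-0.094, 0.996, 0.001], [0.996, 0.094, -0.001], [-0.001, 0.001, -1.0]]
ft_force: [-0.3, -0.9, 1.7]
grip_width: -0.4
finger_force: 0.6
```

{"fn": "arm_command", "kwargs": {"targets": [{"rx": 0,"ry": 0,"rz": 0,"x": -0.04,"y": 0.45,"z": 0.03,"fingers": -1},{"rx": 0,"ry": 0,"rz": 0,"x": -0.04,"y": 0.45,"z": 0.03,"fingers": -1},{"rx": 0,"ry": 0,"rz": 0,"x": -0.04,"y": 0.43,"z": -0.07,"fingers": -1},{"rx": 0,"ry": 0,"rz": 0,"x": -0.04,"y": 0.43,"z": -0.07,"fingers": -1},{"rx": 0,"ry": 0,"rz": 0,"x": -0.04,"y": 0.38,"z": -0.23,"fingers": -1},{"rx": 0,"ry": 0,"rz": 0,"x": -0.03,"y": 0.38,"z": -0.23,"fingers": -1},{"rx": 0,"ry": 0,"rz": 0,"x": 0,"y": 0,"z": 0,"fingers": -1}]}}

```text
time_s: 40.15
tcp_pos: [463.3, -279.7, 118.1]
eef_rot: [[-0.094, 0.996, -0.001], [0.996, 0.094, 0.001], [0.001, -0.001, -1.0]]
ft_force: [-1.2, -0.6, 3.9]
grip_width: -0.3
finger_force: 1.5
```

```bash
python3 st.py; python3 -c "
from h import *
a=snap('wrist','w9')['img'];c=snap('scene','sc9')['img']
cv2.imwrite('pics/m9.png',np.hstack([cv2.resize(a,(400,300)),cv2.resize(c[200:350,120:320],(400,300))]))"
```

```text
t 40.15 tcp [ 463.35 -279.67  118.14] yaw_y 5.39 z [-0.  0. -1.] F [-1.15 -0.58  3.91] w -0.29807133243294237 1.5391738072503358 q [ 0.69  0.42 -0.33  1.96  0.18  0.79  0.35]
```

View pics/m9.png

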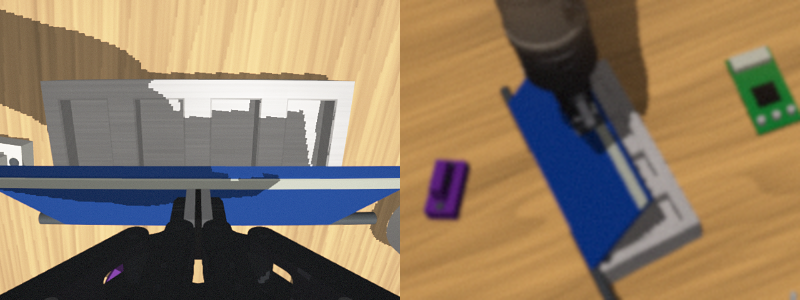

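Working as intended: the cover is about half closed and the fingers are on its outer face below the strip. Continuing down.

{"fn": "arm_command", "kwargs": {"targets": [{"rx": 0,"ry": 0,"rz": 0,"x": -0.03,"y": 0.3,"z": -0.35,"fingers": -1},{"rx": 0,"ry": 0,"rz": 0,"x": -0.03,"y": 0.3,"z": -0.35,"fingers": -1},{"rx": 0,"ry": 0,"rz": 0,"x": -0.02,"y": 0.2,"z": -0.42,"fingers": -1},{"rx": 0,"ry": 0,"rz": 0,"x": -0.02,"y": 0.2,"z": -0.42,"fingers": -1},{"rx": 0,"ry": 0,"rz": 0,"x": 0,"y": 0.07,"z": -0.28,"fingers": -1},{"rx": 0,"ry": 0,"rz": 0,"x": 0,"y": 0.07,"z": -0.28,"fingers": -1},{"rx": 0,"ry": 0,"rz": 0,"x": 0,"y": 0,"z": -0.13,"fingers": -1},{"rx": 0,"ry": 0,"rz": 0,"x": 0,"y": 0,"z": -0.13,"fingers": -1},{"rx": 0,"ry": 0,"rz": 0,"x": 0,"y": 0,"z": 0,"fingers": -1},{"rx": 0,"ry": 0,"rz": 0,"x": 0,"y": 0,"z": 0,"fingers": -1}]}}

```text
time_s: 41.5
tcp_pos: [460.8, -247.2, 48.2]
eef_rot: [[-0.092, 0.996, 0.0], [0.996, 0.092, -0.0], [-0.0, 0.0, -1.0]]
ft_force: [0.7, 0.2, -0.6]
grip_width: 0.2
finger_force: 0.0
```

{"fn": "arm_command", "kwargs": {"targets": [{"rx": 0,"ry": 0,"rz": 0,"x": 0,"y": 0,"z": -0.1,"fingers": -1},{"rx": 0,"ry": 0,"rz": 0,"x": 0,"y": 0,"z": 0,"fingers": -1},{"rx": 0,"ry": 0,"rz": 0,"x": 0,"y": 0,"z": 0,"fingers": -1}]}}

```text
time_s: 41.88
tcp_pos: [461.2, -247.3, 47.0]
eef_rot: [[-0.092, 0.996, 0.001], [0.996, 0.092, -0.001], [-0.001, 0.001, -1.0]]
ft_force: [-5.4, 1.1, 21.4]
grip_width: 0.1
finger_force: 10.3
```

{"fn": "arm_command", "kwargs": {"targets": [{"rx": 0,"ry": 0,"rz": 0,"x": 0,"y": 0,"z": 0.5,"fingers": -1},{"rx": 0,"ry": 0,"rz": 0,"x": 0,"y": 0,"z": 1,"fingers": -1},{"rx": 0,"ry": 0,"rz": 0,"x": 0,"y": 0,"z": 1,"fingers": -0.3},{"rx": 0,"ry": 0,"rz": 0,"x": 0,"y": 0,"z": 1,"fingers": -0.3},{"rx": 0,"ry": 0,"rz": 0,"x": 0,"y": 0,"z": 1,"fingers": -0.3},{"rx": 0,"ry": 0,"rz": 0,"x": 0,"y": 0,"z": 1,"fingers": -0.3}]}}

```text
time_s: 42.62
tcp_pos: [460.6, -247.0, 211.5]
eef_rot: [[-0.092, 0.996, 0.001], [0.996, 0.092, -0.0], [-0.0, 0.001, -1.0]]
ft_force: [0.6, 0.4, -0.5]
grip_width: 29.8
finger_force: 0.0
```

{"fn": "arm_command", "kwargs": {"targets": [{"rx": 0,"ry": 0,"rz": 1,"x": 0.03,"y": 1,"z": 0,"fingers": -0.3},{"rx": 0,"ry": 0,"rz": 1,"x": 0.03,"y": 1,"z": 0,"fingers": -0.3},{"rx": 0,"ry": 0,"rz": 1,"x": 0.03,"y": 1,"z": 0,"fingers": -0.3},{"rx": 0,"ry": 0,"rz": 1,"x": 0.03,"y": 1,"z": 0,"fingers": -0.3},{"rx": 0,"ry": 0,"rz": 1,"x": 0.03,"y": 1,"z": 0,"fingers": -0.3},{"rx": 0,"ry": 0,"rz": 1,"x": 0.03,"y": 1,"z": 0,"fingers": -0.3},{"rx": 0,"ry": 0,"rz": 1,"x": 0.03,"y": 1,"z": 0,"fingers": -0.3},{"rx": 0,"ry": 0,"rz": 1,"x": 0.03,"y": 1,"z": 0,"fingers": -0.3},{"rx": 0,"ry": 0,"rz": 1,"x": 0.03,"y": 1,"z": 0,"fingers": -0.3},{"rx": 0,"ry": 0,"rz": 0.24,"x": 0.03,"y": 1,"z": 0,"fingers": -0.3}]}}

```text
time_s: 43.88
tcp_pos: [469.6, 55.0, 210.0]
eef_rot: [[-0.785, 0.619, 0.0], [0.619, 0.785, 0.0], [0.0, 0.0, -1.0]]
ft_force: [0.3, 0.2, 0.2]
grip_width: 30.0
finger_force: 0.0
```

{"fn": "arm_command", "kwargs": {"targets": [{"rx": 0,"ry": 0,"rz": 0,"x": 0,"y": 1,"z": 0,"fingers": -0.3},{"rx": 0,"ry": 0,"rz": 0,"x": 0,"y": 0.35,"z": 0,"fingers": -0.3},{"rx": 0,"ry": 0,"rz": 0,"x": 0,"y": 0,"z": 0,"fingers": -0.3},{"rx": 0,"ry": 0,"rz": 0,"x": 0,"y": 0,"z": 0,"fingers": -0.3}]}}

```text
time_s: 44.38
tcp_pos: [469.7, 92.3, 209.8]
eef_rot: [[-0.782, 0.623, -0.0], [0.623, 0.782, -0.001], [-0.0, -0.001, -1.0]]
ft_force: [-0.1, 0.1, -0.7]
grip_width: 29.8
finger_force: 0.0
```

```bash
python3 st.py; python3 -c "
from h import *
a=snap('wrist','w10')['img'];c=snap('scene','sc10')['img']
cv2.imwrite('pics/m10.png',np.hstack([cv2.resize(a,(400,300)),cv2.resize(c[200:350,120:320],(400,300))]))"
```

```text
t 44.375 tcp [469.67  92.29 209.81] yaw_y 51.43 z [-0. -0. -1.] F [-0.1   0.07 -0.69] w 29.828787693360905 0.0 q [ 0.28  0.25 -0.7   2.    0.19  0.96  0.39]
```

View pics/m10.png

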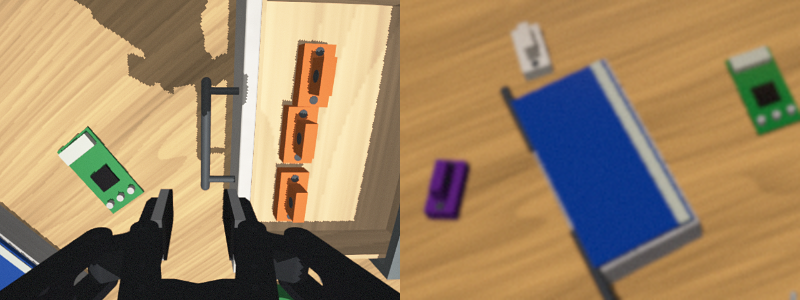

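Run:
```python
from h import *
c=ld('w10'); X=np.array([.625,.78]);t=np.array([469.7,92.3])
a=px(c,329,130,62)[:2];b=px(c,329,299,62)[:2];print(a,b,(a+b)/2,((a+b)/2-t)@X,a@X,b@X)
```

```text
[423.69472839 139.29150771] [520.21075753  63.66956458] [471.95274296 101.48053614] 8.56878254086356 373.45658125307807 374.79398382864906
```

{"fn": "arm_command", "kwargs": {"targets": [{"rx": 0,"ry": 0,"rz": 0,"x": 0.1,"y": 0.13,"z": -1,"fingers": -0.3},{"rx": 0,"ry": 0,"rz": 0,"x": 0,"y": 0,"z": -1,"fingers": -0.3},{"rx": 0,"ry": 0,"rz": 0,"x": 0,"y": 0,"z": -1,"fingers": -0.3},{"rx": 0,"ry": 0,"rz": 0,"x": 0,"y": 0,"z": -1,"fingers": -0.3},{"rx": 0,"ry": 0,"rz": 0,"x": 0,"y": 0,"z": -1,"fingers": -0.3},{"rx": 0,"ry": 0,"rz": 0,"x": 0,"y": 0,"z": -0.5,"fingers": -0.3},{"rx": 0,"ry": 0,"rz": 0,"x": 0,"y": 0,"z": 0,"fingers": -0.3},{"rx": 0,"ry": 0,"rz": 0,"x": 0,"y": 0,"z": 0,"fingers": -0.3}]}}

```text
time_s: 45.48
tcp_pos: [473.1, 97.2, 45.4]
eef_rot: [[-0.782, 0.623, 0.001], [0.623, 0.782, -0.0], [-0.001, 0.0, -1.0]]
ft_force: [0.6, -0.3, 0.3]
grip_width: 29.9
finger_force: 0.0
```

{"fn": "arm_command", "kwargs": {"targets": [{"rx": 0,"ry": 0,"rz": 0,"x": 0,"y": 0,"z": 0,"fingers": -1},{"rx": 0,"ry": 0,"rz": 0,"x": 0,"y": 0,"z": 0,"fingers": -1},{"rx": 0,"ry": 0,"rz": 0,"x": 0,"y": 0,"z": 0,"fingers": -1},{"rx": 0,"ry": 0,"rz": 0,"x": 0,"y": 0,"z": 0,"fingers": -1}], "force": 60}}

```text
time_s: 45.98
tcp_pos: [473.3, 97.5, 45.7]
eef_rot: [[-0.782, 0.623, 0.001], [0.623, 0.782, 0.0], [-0.001, 0.001, -1.0]]
ft_force: [-0.2, -0.7, 5.2]
grip_width: 8.7
finger_force: 58.6
```

{"fn": "arm_command", "kwargs": {"targets": [{"rx": 0,"ry": 0,"rz": 0,"x": -0.1,"y": -0.13,"z": 0,"fingers": -1},{"rx": 0,"ry": 0,"rz": 0,"x": 0,"y": 0,"z": 0,"fingers": -1},{"rx": 0,"ry": 0,"rz": 0,"x": 0,"y": 0,"z": 0,"fingers": -1}]}}

```text
time_s: 46.35
tcp_pos: [470.1, 93.5, 45.7]
eef_rot: [[-0.782, 0.623, 0.001], [0.623, 0.782, 0.0], [-0.001, 0.001, -1.0]]
ft_force: [0.4, 0.2, 7.9]
grip_width: 8.7
finger_force: 59.5
```

{"fn": "arm_command", "kwargs": {"targets": [{"rx": 0,"ry": 0,"rz": 0,"x": 0.1,"y": 0.13,"z": 0,"fingers": -1},{"rx": 0,"ry": 0,"rz": 0,"x": 0.2,"y": 0.25,"z": 0,"fingers": -1},{"rx": 0,"ry": 0,"rz": 0,"x": 0.28,"y": 0.35,"z": 0,"fingers": -1},{"rx": 0,"ry": 0,"rz": 0,"x": 0.28,"y": 0.35,"z": 0,"fingers": -1},{"rx": 0,"ry": 0,"rz": 0,"x": 0.28,"y": 0.35,"z": 0,"fingers": -1},{"rx": 0,"ry": 0,"rz": 0,"x": 0.28,"y": 0.35,"z": 0,"fingers": -1},{"rx": 0,"ry": 0,"rz": 0,"x": 0.28,"y": 0.35,"z": 0,"fingers": -1},{"rx": 0,"ry": 0,"rz": 0,"x": 0.28,"y": 0.35,"z": 0,"fingers": -1},{"rx": 0,"ry": 0,"rz": 0,"x": 0.28,"y": 0.35,"z": 0,"fingers": -1},{"rx": 0,"ry": 0,"rz": 0,"x": 0.28,"y": 0.35,"z": 0,"fingers": -1}]}}

```text
time_s: 47.6
tcp_pos: [546.3, 188.7, 45.7]
eef_rot: [[-0.782, 0.623, 0.001], [0.623, 0.782, -0.001], [-0.001, -0.0, -1.0]]
ft_force: [0.1, -0.1, 9.0]
grip_width: 9.0
finger_force: 59.5
```

{"fn": "arm_command", "kwargs": {"targets": [{"rx": 0,"ry": 0,"rz": 0,"x": 0.28,"y": 0.35,"z": 0,"fingers": -1},{"rx": 0,"ry": 0,"rz": 0,"x": 0.28,"y": 0.35,"z": 0,"fingers": -1},{"rx": 0,"ry": 0,"rz": 0,"x": 0.28,"y": 0.35,"z": 0,"fingers": -1},{"rx": 0,"ry": 0,"rz": 0,"x": 0.2,"y": 0.25,"z": 0,"fingers": -1},{"rx": 0,"ry": 0,"rz": 0,"x": 0,"y": 0,"z": 0,"fingers": -1},{"rx": 0,"ry": 0,"rz": 0,"x": 0,"y": 0,"z": 0,"fingers": -1}]}}

```text
time_s: 48.35
tcp_pos: [577.8, 228.0, 45.7]
eef_rot: [[-0.782, 0.623, 0.002], [0.623, 0.782, 0.001], [-0.001, 0.002, -1.0]]
ft_force: [0.5, 0.3, 5.4]
grip_width: 9.1
finger_force: 59.7
```

{"fn": "arm_command", "kwargs": {"targets": [{"rx": 0,"ry": 0,"rz": 0,"x": 0.06,"y": 0.08,"z": 0,"fingers": -1},{"rx": 0,"ry": 0,"rz": 0,"x": 0.06,"y": 0.08,"z": 0,"fingers": -1},{"rx": 0,"ry": 0,"rz": 0,"x": 0,"y": 0,"z": 0,"fingers": -1}]}}

```text
time_s: 48.72
tcp_pos: [581.3, 232.3, 45.7]
eef_rot: [[-0.782, 0.623, 0.001], [0.623, 0.782, 0.0], [-0.001, 0.001, -1.0]]
ft_force: [1.3, -0.4, 7.4]
grip_width: 8.9
finger_force: 59.8
```

{"fn": "arm_command", "kwargs": {"targets": [{"rx": 0,"ry": 0,"rz": 0,"x": 0.06,"y": 0.08,"z": 0,"fingers": -1},{"rx": 0,"ry": 0,"rz": 0,"x": 0.04,"y": 0.05,"z": 0,"fingers": -1},{"rx": 0,"ry": 0,"rz": 0,"x": 0,"y": 0,"z": 0,"fingers": -1}]}}

```text
time_s: 49.1
tcp_pos: [583.6, 235.3, 45.7]
eef_rot: [[-0.782, 0.623, 0.0], [0.623, 0.782, -0.002], [-0.001, -0.001, -1.0]]
ft_force: [-0.9, -2.0, 9.5]
grip_width: 9.0
finger_force: 60.1
```

Position is 548.3 of the expected 548.8. I'll press a bit further.

{"fn": "arm_command", "kwargs": {"targets": [{"rx": 0,"ry": 0,"rz": 0,"x": 0.06,"y": 0.07,"z": 0,"fingers": -1},{"rx": 0,"ry": 0,"rz": 0,"x": 0,"y": 0,"z": 0,"fingers": -1},{"rx": 0,"ry": 0,"rz": 0,"x": 0,"y": 0,"z": 0,"fingers": -1}]}}

```text
time_s: 49.48
tcp_pos: [583.6, 235.3, 45.6]
eef_rot: [[-0.782, 0.624, -0.004], [0.624, 0.782, -0.006], [-0.001, -0.007, -1.0]]
ft_force: [-8.1, -8.0, 17.4]
grip_width: 9.0
finger_force: 61.0
```

{"fn": "arm_command", "kwargs": {"targets": [{"rx": 0,"ry": 0,"rz": 0,"x": 0.06,"y": 0.07,"z": 0,"fingers": -1},{"rx": 0,"ry": 0,"rz": 0,"x": 0,"y": 0,"z": 0,"fingers": -1},{"rx": 0,"ry": 0,"rz": 0,"x": 0,"y": 0,"z": 0,"fingers": -1}]}}

```text
time_s: 49.85
tcp_pos: [583.7, 235.3, 45.6]
eef_rot: [[-0.781, 0.624, -0.007], [0.624, 0.781, -0.01], [-0.001, -0.012, -1.0]]
ft_force: [-13.8, -12.2, 25.0]
grip_width: 9.0
finger_force: 61.9
```

{"fn": "arm_command", "kwargs": {"targets": [{"rx": 0,"ry": 0,"rz": 0,"x": -0.1,"y": -0.12,"z": 0,"fingers": -1},{"rx": 0,"ry": 0,"rz": 0,"x": 0,"y": 0,"z": 0,"fingers": -1},{"rx": 0,"ry": 0,"rz": 0,"x": 0,"y": 0,"z": 0,"fingers": -0.3},{"rx": 0,"ry": 0,"rz": 0,"x": 0,"y": 0,"z": 0,"fingers": -0.3},{"rx": 0,"ry": 0,"rz": 0,"x": 0,"y": 0,"z": 0,"fingers": -0.3},{"rx": 0,"ry": 0,"rz": 0,"x": 0,"y": 0,"z": 0.5,"fingers": -0.3},{"rx": 0,"ry": 0,"rz": 0,"x": 0,"y": 0,"z": 1,"fingers": -0.3},{"rx": 0,"ry": 0,"rz": 0,"x": 0,"y": 0,"z": 1,"fingers": -0.3},{"rx": 0,"ry": 0,"rz": 0,"x": 0,"y": 0,"z": 1,"fingers": -0.3},{"rx": 0,"ry": 0,"rz": 0,"x": 0,"y": 0,"z": 1,"fingers": -0.3}]}}

```text
time_s: 51.1
tcp_pos: [584.1, 237.3, 181.2]
eef_rot: [[-0.783, 0.622, 0.0], [0.622, 0.783, 0.0], [0.0, 0.0, -1.0]]
ft_force: [-0.0, -0.0, -0.2]
grip_width: 29.9
finger_force: 0.0
```

{"fn": "arm_command", "kwargs": {"targets": [{"rx": 0,"ry": 0,"rz": 0,"x": -0.5,"y": -1,"z": 0.5,"fingers": -0.3},{"rx": 0,"ry": 0,"rz": 0,"x": -0.5,"y": -1,"z": 0,"fingers": -0.3},{"rx": 0,"ry": 0,"rz": 0,"x": 0,"y": 0,"z": 0,"fingers": -0.3},{"rx": 0,"ry": 0,"rz": 0,"x": 0,"y": 0,"z": 0,"fingers": -0.3}]}}

```text
time_s: 51.6
tcp_pos: [554.4, 177.8, 195.3]
eef_rot: [[-0.783, 0.622, 0.001], [0.622, 0.783, 0.001], [0.0, 0.001, -1.0]]
ft_force: [0.1, -0.3, 0.7]
grip_width: 29.9
finger_force: 0.0
```

```bash
python3 st.py; python3 -c "
from h import *
a=snap('wrist','w11')['img'];c=snap('scene','sc11')['img']
cv2.imwrite('pics/m11.png',np.hstack([cv2.resize(a,(400,300)),cv2.resize(c[150:450,100:500],(400,300))]))"
```

```text
t 51.6 tcp [554.38 177.78 195.31] yaw_y 51.51 z [ 0.  0. -1.] F [ 0.12 -0.29  0.68] w 29.872490924740102 0.0 q [ 0.08  0.44 -0.64  1.79  0.3   1.02  0.22]
```

View pics/m11.png

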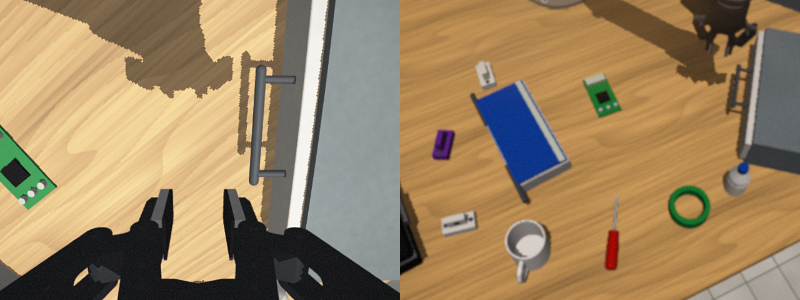

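The drawer is fully home with its front flush at (320,100), the cover is flat at (520,135), and the bystanders are where they were.

```bash
python3 -c "
from station import r
print(r.job_done())"
```

```text
the job is handed in; nothing more can be done
None
```

The job is handed in at about 52 s: all three orange brackets are on the drawer floor, the mould's cover has snapped shut, the drawer is fully home, and nothing else on the bench was moved.

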